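# Lock and cover the feed-roller adjusters

### The job

The feed-roller adjuster units standing on this printer repair bench have been set: on each unit that is there, run the jam nut clockwise all the way down until it stops against its seat, then set one of the white covers over it so that it sits level, fully down on the unit's rim (a cover left over stays on the bench). Put the steel setting gauge away, lying flat in the blue tray, and leave everything else on the bench where it is.

Things in the scene. Friction and masses are not known exactly. Their poses are not given: they have to be found in the camera images.
- adjA_rim (a point): heavy (2.8 kg) cast adjuster unit standing loose on the bench (None if absent): grey cylinder, 100 mm across; its top edge, 40 mm above the bench, is the rim (ledge) a cover sits on. Inside it a neck 76 mm across rises 8 mm to the nut's flat seat (48 mm); a 30 mm threaded bolt stands on the axis up to 74 mm. Point: centre of the ledge, 40 mm up, on the axis; z up.
- nutA (a joint): turn (rad) of the jam nut on adjA: 0 fully backed off (7.7 mm above the seat), 4.40 home, stopped hard against the seat. Grows clockwise seen from above, sinking 1.75 mm per radian (coarse thread); starts at 0 to 0.9, has about 0.1 N m of drag, stays where left
- nutA_c (a point): centre, half-way up, of the jam nut of adjA: dark steel hexagon, 46 mm across flats, 53 mm across corners, 24 mm high, axis upright; the point turns and sinks with it. Its x axis is square to one pair of flats (other pairs at 60 and 120 degrees); z up
- adjB_rim (a point): heavy (2.8 kg) cast adjuster unit standing loose on the bench (None if absent): grey cylinder, 100 mm across; its top edge, 40 mm above the bench, is the rim (ledge) a cover sits on. Inside it a neck 76 mm across rises 8 mm to the nut's flat seat (48 mm); a 30 mm threaded bolt stands on the axis up to 74 mm. Point: centre of the ledge, 40 mm up, on the axis; z up.
- nutB (a joint): turn (rad) of the jam nut on adjB: 0 fully backed off (7.7 mm above the seat), 4.40 home, stopped hard against the seat. Grows clockwise seen from above, sinking 1.75 mm per radian (coarse thread); starts at 0 to 0.9, has about 0.1 N m of drag, stays where left
- nutB_c (a point): centre, half-way up, of the jam nut of adjB: dark steel hexagon, 46 mm across flats, 53 mm across corners, 24 mm high, axis upright; the point turns and sinks with it. Its x axis is square to one pair of flats (other pairs at 60 and 120 degrees); z up
- adjC_rim (a point): heavy (2.8 kg) cast adjuster unit standing loose on the bench (None if absent): grey cylinder, 100 mm across; its top edge, 40 mm above the bench, is the rim (ledge) a cover sits on. Inside it a neck 76 mm across rises 8 mm to the nut's flat seat (48 mm); a 30 mm threaded bolt stands on the axis up to 74 mm. Point: centre of the ledge, 40 mm up, on the axis; z up.
- nutC (a joint): turn (rad) of the jam nut on adjC: 0 fully backed off (7.7 mm above the seat), 4.40 home, stopped hard against the seat. Grows clockwise seen from above, sinking 1.75 mm per radian (coarse thread); starts at 0 to 0.9, has about 0.1 N m of drag, stays where left
- nutC_c (a point): centre, half-way up, of the jam nut of adjC: dark steel hexagon, 46 mm across flats, 53 mm across corners, 24 mm high, axis upright; the point turns and sinks with it. Its x axis is square to one pair of flats (other pairs at 60 and 120 degrees); z up
- coverA_c (a point): loose round white cover (three alike): cap open below, 94 mm outside, 84 mm inside diameter, 41 mm high, 36 mm deep inside (a nut over 4 mm off its seat keeps it from sitting down); on top a round black knob 28 mm across, 30 mm high; 71 mm overall, 0.22 kg. Point: on its axis, 35.5 mm above the lower edge, 20.5 mm below the knob's middle; z up
- coverB_c (a point): loose round white cover (three alike): cap open below, 94 mm outside, 84 mm inside diameter, 41 mm high, 36 mm deep inside (a nut over 4 mm off its seat keeps it from sitting down); on top a round black knob 28 mm across, 30 mm high; 71 mm overall, 0.22 kg. Point: on its axis, 35.5 mm above the lower edge, 20.5 mm below the knob's middle; z up
- coverC_c (a point): loose round white cover (three alike): cap open below, 94 mm outside, 84 mm inside diameter, 41 mm high, 36 mm deep inside (a nut over 4 mm off its seat keeps it from sitting down); on top a round black knob 28 mm across, 30 mm high; 71 mm overall, 0.22 kg. Point: on its axis, 35.5 mm above the lower edge, 20.5 mm below the knob's middle; z up
- gauge_c (a point): centre of the loose steel setting gauge: a bar 130 mm long (x), 30 mm wide (y) and 16 mm thick with a raised block 50 mm long, 30 mm wide in its middle, 30 mm overall height; this point is 15 mm above its underside, z up; 0.35 kg
- tray: shallow open blue tray fixed to the bench, 120 mm (x) by 190 mm (y) outside, walls 5 mm thick and 20 mm high, floor 5 mm thick; origin at the centre of its underside, z up
- gear1: small white gear blank, 40 mm across, 12 mm high, lying between the adjusters; leave it alone; origin under its centre
- bearing1: small steel bearing, 36 mm across, 12 mm high, lying between the adjusters; leave it alone; origin under its centre
- driver: screwdriver lying near the robot, along its own x; leave it alone
- cleaner: spray can, 66 mm across, 170 mm high, standing; leave it alone; origin under its centre
- screwcup: grey bowl, 80 mm across, 50 mm high; leave it alone; origin under its centre
- feedroller_box: cardboard carton, 120 by 160 by 70 mm, at the right; leave it alone; origin under its centre
Mind the look-alikes: they are no part of the job. What is shaped like the part that bears coverC_c but brown is not meant.

How it is judged (in metres and radians):
At the end, for the whole second after the job is handed in: On every adjuster present the jam nut is home (joint above 4.25 rad of 4.40) and one cover sits on the ledge, centred within 7 mm, its lower edge within 3 mm of the ledge and its axis within 0.04 rad of upright; the gauge lies flat (within 0.05 rad) on the floor of the tray, inside its walls (value of joint each of nutA, nutB, nutC above 4.25 rad and ((horizontal distance between coverA_c and adjA_rim below 0.007 m and z of coverA_c in the frame of adjA_rim between 0.0325 and 0.0385 m and angle between coverA_c's own z axis and vertical below 0.04 rad) or (horizontal distance between coverB_c and adjA_rim below 0.007 m and z of coverB_c in the frame of adjA_rim between 0.0325 and 0.0385 m and angle between coverB_c's own z axis and vertical below 0.04 rad) or (horizontal distance between coverC_c and adjA_rim below 0.007 m and z of coverC_c in the frame of adjA_rim between 0.0325 and 0.0385 m and angle between coverC_c's own z axis and vertical below 0.04 rad)) and ((horizontal distance between coverA_c and adjB_rim below 0.007 m and z of coverA_c in the frame of adjB_rim between 0.0325 and 0.0385 m and angle between coverA_c's own z axis and vertical below 0.04 rad) or (horizontal distance between coverB_c and adjB_rim below 0.007 m and z of coverB_c in the frame of adjB_rim between 0.0325 and 0.0385 m and angle between coverB_c's own z axis and vertical below 0.04 rad) or (horizontal distance between coverC_c and adjB_rim below 0.007 m and z of coverC_c in the frame of adjB_rim between 0.0325 and 0.0385 m and angle between coverC_c's own z axis and vertical below 0.04 rad)) and ((horizontal distance between coverA_c and adjC_rim below 0.007 m and z of coverA_c in the frame of adjC_rim between 0.0325 and 0.0385 m and angle between coverA_c's own z axis and vertical below 0.04 rad) or (horizontal distance between coverB_c and adjC_rim below 0.007 m and z of coverB_c in the frame of adjC_rim between 0.0325 and 0.0385 m and angle between coverB_c's own z axis and vertical below 0.04 rad) or (horizontal distance between coverC_c and adjC_rim below 0.007 m and z of coverC_c in the frame of adjC_rim between 0.0325 and 0.0385 m and angle between coverC_c's own z axis and vertical below 0.04 rad)) and x of gauge_c in the frame of tray between -0.042 and 0.042 m and y of gauge_c in the frame of tray between -0.077 and 0.077 m and z of gauge_c in the frame of tray between 0.016 and 0.0235 m and angle between gauge_c's own z axis and vertical below 0.05 rad); the robot touches nothing.
It fails at once if the gear or the bearing is shifted more than 40 mm or tipped over (distance of any of gear1, bearing1 from where it was at the start of the episode above 0.04 m or angle between any of gear1, bearing1's own z axis and vertical above 0.5 rad).
It fails at once if the screwdriver is shifted more than 40 mm or tipped over (distance of driver from where it was at the start of the episode above 0.04 m).
It fails at once if the spray can, bowl or carton is shifted more than 40 mm or tipped over (distance of any of cleaner, screwcup, feedroller_box from where it was at the start of the episode above 0.04 m or angle between any of cleaner, screwcup, feedroller_box's own z axis and vertical above 0.5 rad).
Of adjA, adjB, adjC only 2 to 3 are there at a start; the rules pass over those that are not, and their reading is None.
At some moment in a run one of coverA, coverB, coverC, gauge may be knocked a few centimetres aside while the robot is not near it.
It also fails if it takes over 210 s, if anything falls off the work surface, if the arm or the gripper's body presses on something with over 40 N, if the wrist force passes 120 N, or if a joint passes its speed limit or range.

### The arm

A 7-joint arm with a two-finger parallel gripper is mounted at the origin on the work surface. World frame = base frame: x ahead of the robot, y to its left, z up, the work surface at z = 0. Lengths are in mm, angles in rad, forces in N, time in s.
With the tool pointing down it reaches from about 400 to 875 mm from the base axis. Payload 4.4 kg.
Tool frame: the origin (TCP) lies at the very end of the fingers, on their centre line; the grasp point (between the pads) lies 19 mm behind it; z points along the fingers, y is the line along which they close (so a half turn about z gives the same grasp; the last joint's range is limited). The gripper opens to 85 mm and grips with 20 to 120 N. Pads are 22 mm wide; open, the fingers measure 114 mm over their backs; the gripper's body (76 mm by 85 mm) begins 54 mm behind the grasp point. The pads swing forward as they close: fully open they stand 13 mm farther back than shut.
Start: joints at [-1.326, 0.628, 0.038, 1.517, -0.027, 0.996, -0.02], TCP at [198.759, 618.88, 231.313] pointing down, gripper open.
Joint ranges: [-3.06, 3.06], [-0.37, 2.12], [-1.25, 1.32], [0.18, 2.47], [-1.1, 4.24], [0.23, 1.98], [-2.94, 2.94]. Speed limits (rad/s): [2.57, 2.57, 3.14, 3.14, 3.14, 3.14, 3.14].

### API

Orientations are given as [roll, pitch, yaw] about the fixed x, y, z axes, in that order (R = Rz(yaw) Ry(pitch) Rx(roll)).
In Python, from cell import ctrl gives the robot as it stands.
- The arm moves only by the tool step_arm, never from a script. Its argument "series" is a list that holds one entry, the list of rows, each a list of 7 numbers: the turn, a rotation vector about the tool's x, y, z as a fraction of full scale, then the shift along the tool's x, y, z as a fraction of full scale, then the closure, from 0 (fully open) to 1 (shut). In form: [[[ax, ay, az, tx, ty, tz, gripper], ...]]. A call has 1 to 12 rows; each row shifts and turns the commanded pose from where the row before left it, along the tool's axes as they then stand; what a row does not reach is not made up. Full scale, the value 1, is 150 mm for a shift and 45 degrees for a turn. A row lasts 1/10 s, in which the tool goes at most 50 mm and 8.59 degrees, less where a joint would pass 70% of its speed; a pose out of reach is approached as far as the arm can. A call with a number of a shift or a turn outside -1 to 1 is refused whole. A call with a gripper value outside its range is refused whole. The fingers move at their own pace and stop on an object; the grip force is fixed at half the most. Time passes only in rows, so rows that do not move let the fingers close. It gives the time, the measured TCP pose, the force, the opening and the grip force at its end, in the units of the state.
- ctrl.read_state(): the state, without advancing time (a new reading comes with each control period).
- ctrl.get_image(name): name is "scene" or "top" or "wrist"; returns a dict with "img" (384x512x3 uint8, red, green, blue), "fx", "fy", "cx", "cy" (pixels), "dist" ([k1, k2, p1, p2, k3] as OpenCV has them; the pictures are not rectified), "R" (3x3) and "t" (3): a world point X has camera coordinates R X + t. Camera axes: x right, y down, z forward; pixel columns grow to the right and rows downward; lengths in mm; the calibration is good to about 2 mm. A picture is of the moment at which its call begins. There is no depth.
- ctrl.finish_job(): hands the job in; it is judged then, once.
Trained networks look in a picture, given as the dict that the camera call returned (one of the last four; its "shot" number tells which), for a name from the list of things; names that differ only in an ending like _2 or _b are one class to them, and where a whole thing is asked for, a point or a joint stands for the part that bears it (a point fixed in the world has none). Each returns a list of dicts, best first, with "score" (0 to 1); they miss things now and then, are a little off and sometimes report something else, mostly with a low value. They report only what shows in the picture. A call takes as long as a camera call. They do not tell look-alikes from the thing itself.
- ctrl.recognise(picture, thing): "centre" ([column, row] in pixels, amid what is visible of it).
The state is a dict: "clock": time; "qpos": joint angles; "qd": joint speeds; "tau": joint torques, N m; "eef_pos": TCP position; "tool_rot": TCP orientation; "force": force on the tool from outside, world axes, zero at the start; "torque": the same for the moment, N m; "width": finger opening in mm; "gripper_force": force on a finger pad.
Only numpy, scipy, OpenCV 4.12 (cv2) and the standard library are available. Lean on these libraries where they do the work, as an engineer would, in place of code of your own. Each camera call takes 0.05 s, during which the arm holds its last target. There are 200 camera calls.

## Working session

There is one attempt and no reset: what is moved stays moved. The work goes in short steps, Python scripts to look and compute and a tool call to move; the robot and the scene stay as the last step left them, time stands still between calls to the robot, and variables do not carry over. Pictures are saved under pics/ and viewed, at most 14 in all, crops included, and the job is handed in when it is done.

Besides the shell and the picture viewer there is one more tool, called after "Request:" by a JSON object that holds its "api" and its "payload". step_arm: Moves the arm, as the interface text tells. Shift numbers are shares of 150 mm and turn numbers shares of 45 degrees, none past 1 either way. Its arguments: {"type":"object","properties":{"series":{"type":"array","items":{"type":"array","items":{"type":"array","items":{"type":"number","minimum":-1,"maximum":1}}}}},"required":["series"]}

```bash
mkdir -p pics; ls; python3 - <<'E'
from cell import ctrl
import cv2
s=ctrl.read_state(); print({k:s[k] for k in('clock','eef_pos','tool_rot','width','force')})
for n in('scene','top'):
    p=ctrl.get_image(n); cv2.imwrite(f'pics/{n}0.png',cv2.resize(p['img'][:,:,::-1],(800,600)))
    print(n,p['fx'],p['cx'],p['cy'],p['dist'],p['R'],p['t'])
    for t in['adjA_rim','nutA_c','coverA_c','gauge_c','tray','gear1','bearing1','driver','cleaner','screwcup','feedroller_box']:
        print(t,[([round(c) for c in d['centre']],round(d['score'],2)) for d in ctrl.recognise(p,t)])
E
```

```text
pics
{'clock': 0.0, 'eef_pos': array([198.5523984 , 618.2752891 , 230.38178699]), 'tool_rot': array([-3.13968636e+00,  2.90576090e-05,  2.83079488e+00]), 'width': 85.26581301679106, 'force': array([ 0.45227653, -0.23479702, -0.18815227])}
scene 497.29357705546164 260.06094795020647 190.78415748980353 [-0.12682731  0.          0.          0.          0.        ] [[ 0.56015223  0.82838535 -0.00268219]
 [ 0.67444427 -0.45793286 -0.57915664]
 [-0.48099314  0.32260689 -0.81521187]] [-182.3685263  -309.3700337  1870.18360732]
adjA_rim [([315, 224], 0.57)]
nutA_c [([315, 216], 0.66)]
coverA_c [([320, 168], 0.79)]
gauge_c [([182, 234], 0.6), ([421, 148], 0.47)]
tray [([366, 140], 0.66)]
gear1 [([343, 207], 0.4)]
bearing1 [([283, 239], 0.46)]
driver [([319, 133], 0.62), ([417, 149], 0.29)]
cleaner [([419, 148], 0.73), ([315, 223], 0.59)]
screwcup [([191, 289], 0.74), ([374, 186], 0.34)]
feedroller_box []
top 400.7659716908077 251.7222548316828 190.11359672133452 [0.03993602 0.         0.         0.         0.        ] [[ 2.41525493e-02 -9.99706214e-01  2.03461212e-03]
 [-9.95936418e-01 -2.42379988e-02 -8.67362135e-02]
 [ 8.67600466e-02  6.85563667e-05 -9.96229235e-01]] [ -84.69810981  476.41812522 1275.96034362]
adjA_rim [([230, 144], 0.85)]
nutA_c [([425, 213], 0.73), ([230, 145], 0.5)]
coverA_c [([181, 191], 0.8)]
gauge_c [([338, 208], 0.8)]
tray [([114, 198], 0.74), ([301, 157], 0.61)]
gear1 []
bearing1 []
driver [([151, 231], 0.65)]
cleaner [([88, 137], 0.92), ([232, 145], 0.38)]
screwcup [([366, 148], 0.63), ([306, 155], 0.42)]
feedroller_box [([427, 215], 0.75)]
```

View pics/scene0.png

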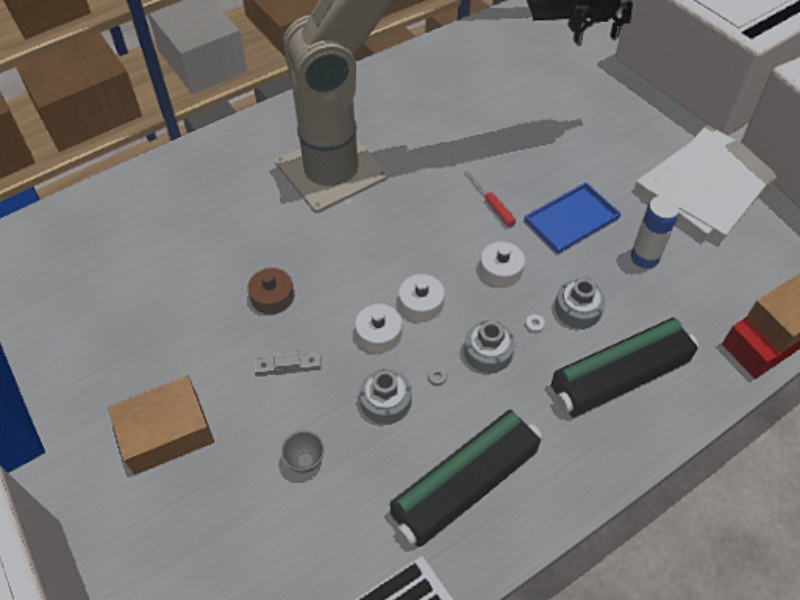

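View pics/top0.png

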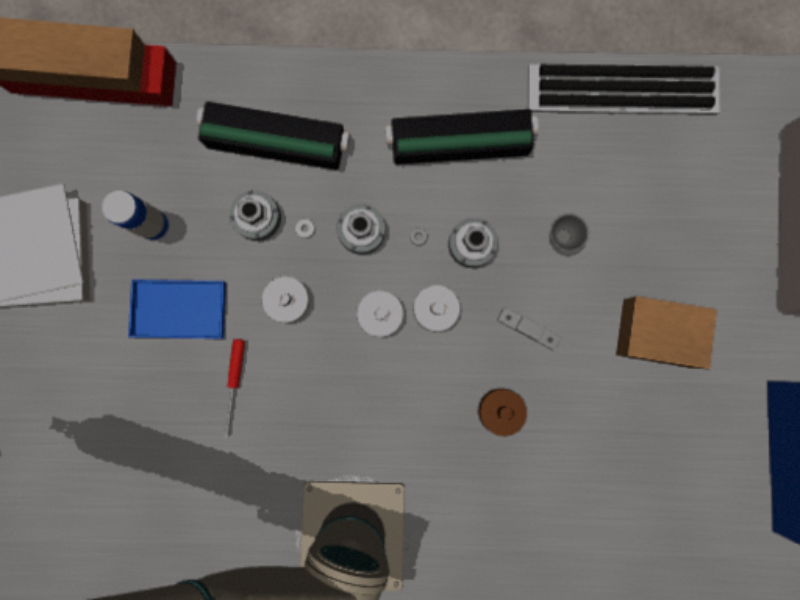

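The top view (800 px scale) shows three adjusters at (254,215), (361,229) and (473,243). The white covers are at (285,299), (381,314) and (437,308), the gauge at (528,328) and the tray at (178,309). The brown cover at (503,412) is the look-alike. The scene view agrees.

```bash
cat > h.py <<'E'
import numpy as np, cv2
from cell import ctrl
from scipy.spatial.transform import Rotation as Ro
def world(p,px,z):
    K=np.array([[p['fx'],0,p['cx']],[0,p['fy'],p['cy']],[0,0,1]])
    u=cv2.undistortPoints(np.array([[px]],float),K,np.array(p['dist']))[0,0]
    R=np.array(p['R']);c=-R.T@np.array(p['t']);d=R.T@np.array([u[0],u[1],1])
    return c+d*(z-c[2])/d[2]
def pix(p,X):
    K=np.array([[p['fx'],0,p['cx']],[0,p['fy'],p['cy']],[0,0,1]])
    return cv2.projectPoints(np.array(X,float).reshape(-1,3),cv2.Rodrigues(np.array(p['R']))[0],np.array(p['t']),K,np.array(p['dist']))[0][:,0]
def yaw(): return ctrl.read_state()['tool_rot'][2]
def st():
    s=ctrl.read_state(); print('t %.2f'%s['clock'],'pos',s['eef_pos'].round(1),'rot',s['tool_rot'].round(3),'w %.1f gf %.1f'%(s['width'],s['gripper_force']),'F',s['force'].round(1),'q7 %.2f'%s['qpos'][6]); return s
def go(x,y,z=None,yw=None,s=None):
    """print shift (turn-free) in tool units, and turn units to yaw yw"""
    s=s or ctrl.read_state(); p=s['eef_pos']; R=Ro.from_euler('xyz',s['tool_rot']).as_matrix()
    d=np.array([x,y,p[2] if z is None else z])-p; r=R.T@d/150
    n=int(np.ceil(np.linalg.norm(d)/48)); print('shift',r.round(3),'|rows',n,'each',(r/max(n,1)).round(4))
    if yw is not None:
        a=-((yw-s['tool_rot'][2]+np.pi)%(2*np.pi)-np.pi); k=a/(np.pi/4); m=int(np.ceil(abs(a)/np.radians(8.5))); print('turn',k.round(3),'rows',m,'each',round(k/max(m,1),4))
E
python3 - <<'E'
from h import *
p=ctrl.get_image('top'); f=512/800
for n,px,z in [('adj1',(251,210),74),('adj2',(361,224),74),('adj3',(476,239),74),('cov1',(286,298),71),('cov2',(381,313),71),('cov3',(437,308),71),('gauge',(528,328),20),('tray',(178,309),10),('can',(118,208),170),('cup',(569,233),50),('gear',(305,228),12),('bear',(418,236),12),('drv',(235,365),10),('rolL',(270,135),40),('rolR',(462,135),40)]:
    w=world(p,np.array(px)*f,z); print(n,w.round(0),'r %.0f'%np.hypot(*w[:2]))
print([world(p,np.array(q)*f,20).round(0) for q in [(132,281),(224,281),(226,338),(130,338)]])
print([world(p,np.array(q)*f,16).round(0) for q in [(501,314),(557,344)]])
print(ctrl.read_state()['qpos'])
w=ctrl.get_image('wrist'); R=np.array(w['R']);c=-R.T@np.array(w['t']); print(w['fx'],c,R); cv2.imwrite('pics/w0.png',w['img'][:,:,::-1])
T=Ro.from_euler('xyz',ctrl.read_state()['tool_rot']).as_matrix(); print('cam in tool',T.T@(c-ctrl.read_state()['eef_pos']), (R@T).round(2))
E
```

```text
adj1 [642. 216.  74.] r 677
adj2 [619.  -5.  74.] r 619
adj3 [ 594. -236.   74.] r 639
cov1 [467. 140.  71.] r 487
cov2 [442. -49.  71.] r 444
cov3 [ 454. -160.   71.] r 482
gauge [ 421. -352.   20.] r 549
tray [444. 373.  10.] r 579
can [617. 437. 170.] r 756
cup [ 615. -428.   50.] r 749
gear [620. 116.  12.] r 631
bear [ 609. -122.   12.] r 621
drv [331. 250.  10.] r 414
rolL [808. 191.  40.] r 831
rolR [ 819. -208.   40.] r 844
[array([498., 466.,  20.]), array([503., 278.,  20.]), array([386., 268.,  20.]), array([381., 463.,  20.])]
[array([ 449., -297.,   16.]), array([ 390., -413.,   16.])]
[-1.32580124  0.62840867  0.03850481  1.51740825 -0.02702398  0.99630064
 -0.020021  ]
275.6910079961936 [128.49412582 641.10796088 375.01568667] [[ 0.30632672  0.95192551  0.00132597]
 [ 0.91167703 -0.29377507  0.28729984]
 [ 0.27387759 -0.08679876 -0.95783978]]
cam in tool [  73.70837072   -0.32776301 -143.67944378] [[-0.    1.   -0.  ]
 [-0.96 -0.   -0.29]
 [-0.29  0.    0.96]]
```

```bash
python3 - <<'E'
from h import *
go(642,216,230)
E
```

```text
shift [-3.635 -1.653  0.009] |rows 13 each [-0.2796 -0.1272  0.0007]
```

Request:
{"api": "step_arm", "payload": {"series": [[[0,0,0,-0.202,-0.092,0,0],[0,0,0,-0.202,-0.092,0,0],[0,0,0,-0.202,-0.092,0,0],[0,0,0,-0.202,-0.092,0,0],[0,0,0,-0.202,-0.092,0,0],[0,0,0,-0.202,-0.092,0,0],[0,0,0,-0.202,-0.092,0,0],[0,0,0,-0.202,-0.092,0,0],[0,0,0,-0.202,-0.092,0,0],[0,0,0,-0.202,-0.092,0,0],[0,0,0,-0.202,-0.092,0,0],[0,0,0,-0.202,-0.092,0,0]]]}}

```text
clock: 2.5
eef_pos: [495.3, 349.0, 231.4]
tool_rot: [3.141, 0.0, 2.831]
force: [-0.3, 1.8, 0.2]
width: 85.4
gripper_force: 0.0
```

Request:
{"api": "step_arm", "payload": {"series": [[[0,0,0,-0.202,-0.092,0,0],[0,0,0,-0.202,-0.092,0,0],[0,0,0,-0.202,-0.092,0,0],[0,0,0,-0.202,-0.092,0,0],[0,0,0,-0.202,-0.092,0,0],[0,0,0,-0.202,-0.092,0,0],[0,0,0,0,0,0,0],[0,0,0,0,0,0,0],[0,0,0,0,0,0,0]]]}}

```text
clock: 3.4
eef_pos: [641.2, 217.0, 231.2]
tool_rot: [3.141, -0.001, 2.832]
force: [-0.8, -0.0, 0.5]
width: 85.3
gripper_force: 0.0
```

```bash
python3 - <<'E'
from h import *
s=st(); print(s['qpos'].round(2))
w=ctrl.get_image('wrist'); cv2.imwrite('pics/w1.png',cv2.resize(w['img'][:,:,::-1],(800,600)))
for t,z in[('adjA_rim',40),('nutA_c',67),('gear1',6)]:
  for d in ctrl.recognise(w,t): print(t,d['centre'],d['score'],world(w,d['centre'],z).round(1))
E
```

```text
t 3.40 pos [641.2 217.  231.2] rot [ 3.141e+00 -1.000e-03  2.832e+00] w 85.3 gf 0.0 F [-0.8 -0.   0.5] q7 0.92
[-0.39  0.67  0.04  1.43 -0.03  1.04  0.92]
adjA_rim [99.6, 207.2] 0.79 [621.1   9.4  40. ]
nutA_c [79.6, 214.0] 0.68 [6.174e+02 3.000e-01 6.700e+01]
gear1 [183.7, 179.5] 0.96 [625.5 116.8   6. ]
```

View pics/w1.png

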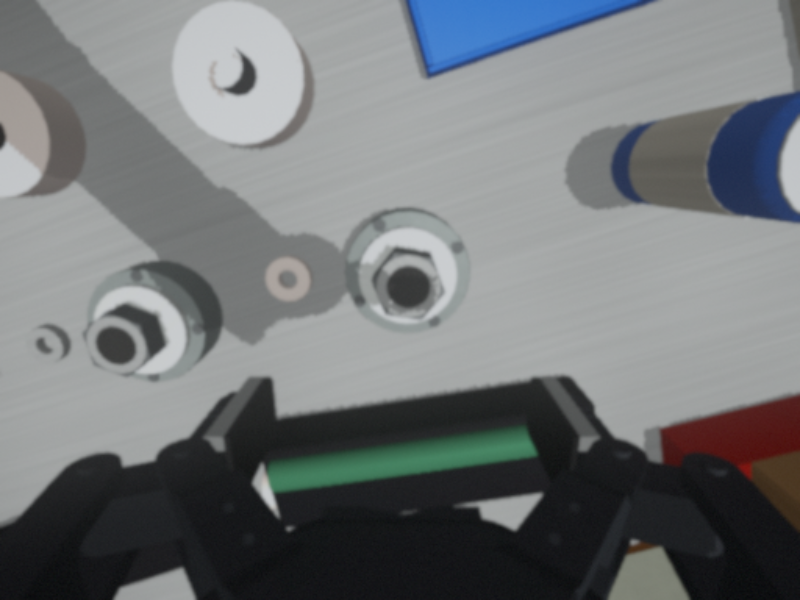

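The view shows unit 1 at (407,270) with its bolt top at (408,286), the gear at (288,278), unit 2 at (145,320), and a cover at (238,72). I'll measure unit 1 closely with an enlarged crop.

```bash
cat >> h.py <<'E'
def crop(w,c,name,k=8,r=38,hexes=(),circ=()):
    x0,y0=int(c[0])-r,int(c[1])-r; im=w['img'][y0:y0+2*r,x0:x0+2*r,::-1]
    im=cv2.resize(im,None,fx=k,fy=k,interpolation=cv2.INTER_CUBIC)
    T=lambda P:(((pix(w,P)-[x0,y0])+.5)*k-.5).round().astype(int)
    for X,Y,R,z,col in circ:
        a=np.linspace(0,2*np.pi,60); cv2.polylines(im,[T(np.c_[X+R*np.cos(a),Y+R*np.sin(a),0*a+z])],True,col,1)
    cv2.imwrite(name,im); return x0,y0
E
python3 - <<'E'
from h import *
w=ctrl.get_image('wrist'); f=.64
print('rim',world(w,(407*f,269*f),40),'bolt',world(w,(408*f,287*f),74))
X,Y,_=(world(w,(407*f,269*f),40)+world(w,(408*f,287*f),74))/2
print(X,Y)
o=crop(w,(261,178),'pics/c1.png',circ=[(X,Y,50,40,(0,255,0)),(X,Y,15,74,(0,255,255)),(X,Y,38,48,(255,0,0))]);print(o)
E
```

```text
rim [641.41388438 221.99530182  40.        ] bolt [647.14022648 220.40712469  74.        ]
644.2770554282915 221.2012132543502
(223, 140)
```

View pics/c1.png

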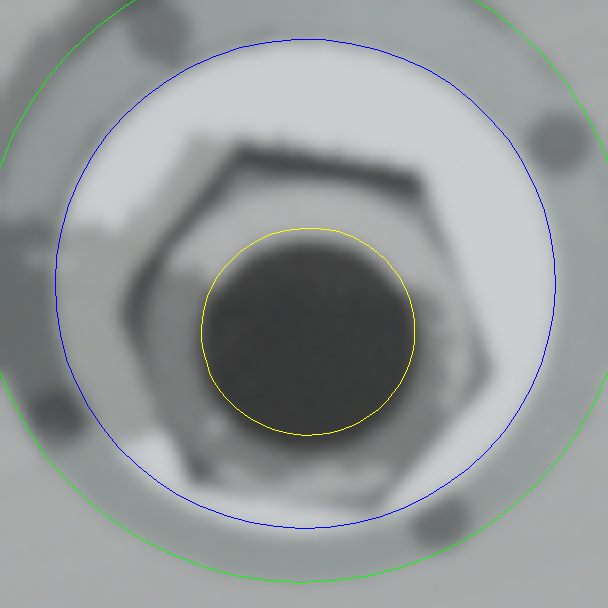

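The neck circle matches, so the axis is near (644.5, 221). The nut corners read (130,310), (238,160), (415,187), (490,370), (380,503) and (200,480) in the crop.

```bash
cat >> h.py <<'E'
def hexang(w,o,C,z=79,k=8):
    P=np.array([world(w,((np.array(c)+.5)/k-.5)+np.array(o),z)[:2] for c in C]); E=np.roll(P,-1,0)-P
    n=np.degrees(np.arctan2(E[:,1],E[:,0]))+90; a=np.degrees(np.angle(np.mean(np.exp(6j*np.radians(n)))))/6
    print('centre',P.mean(0).round(1),'lens',np.hypot(*E.T).round(1),'normals mod60',(n%60).round(1),'mean',round(a%60,1))
    return a%60
def yawopts(x,y,a,sweep):
    """tool y along a flat normal a(deg): yaw=a-90+60k; q7=yaw-az-pi/2"""
    az=np.arctan2(y,x)
    for k in range(-12,13):
        yw=np.radians(a-90+60*k); q=yw-az-np.pi/2
        if -2.85+sweep<q<2.9: print('yaw %.3f (wrapped %.3f) q7 %.2f'%(yw,(yw+np.pi)%(2*np.pi)-np.pi,q))
E
python3 - <<'E'
from h import *
w=ctrl.get_image('wrist')
a=hexang(w,(223,140),[(130,310),(238,160),(415,187),(490,370),(380,503),(200,480)])
yawopts(644.5,221,a,4.6);st();go(644.5,221,100)
E
```

```text
centre [643.9 221.2] lens [25.6 24.3 27.9 24.6 25.7 26.4] normals mod60 [36.5 33.5 35.2 34.6 34.6 33.2] mean 34.6
yaw 4.269 (wrapped -2.014) q7 2.37
t 3.70 pos [641.7 216.3 231.5] rot [ 3.141 -0.     2.832] w 85.2 gf 0.0 F [-0.1  0.3  0.1] q7 0.92
shift [-0.009  0.035  0.876] |rows 3 each [-0.0029  0.0118  0.2921]
```

Request:
{"api": "step_arm", "payload": {"series": [[[0,0,0,-0.009,0.035,0,0],[0,0,-0.183,0,0,0.07,0],[0,0,-0.183,0,0,0.07,0],[0,0,-0.183,0,0,0.07,0],[0,0,-0.183,0,0,0.07,0],[0,0,-0.183,0,0,0.07,0],[0,0,-0.183,0,0,0.07,0],[0,0,-0.183,0,0,0.07,0],[0,0,-0.183,0,0,0.07,0],[0,0,-0.183,0,0,0.07,0],[0,0,-0.183,0,0,0.07,0],[0,0,0,0,0,0.1,0]]]}}

```text
clock: 4.9
eef_pos: [645.7, 220.6, 111.2]
tool_rot: [-3.141, 0.002, -2.015]
force: [0.2, -0.2, 0.2]
width: 85.1
gripper_force: 0.0
```

Request:
{"api": "step_arm", "payload": {"series": [[[0,0,0,0,0,0.16,0],[0,0,0,0,0,0.1,0],[0,0,0,0,0,0.1,0],[0,0,0,0,0,0,0],[0,0,0,0,0,0,0]]]}}

```text
clock: 5.4
eef_pos: [645.1, 220.5, 57.3]
tool_rot: [3.142, 0.0, -2.016]
force: [-0.2, 0.4, -0.2]
width: 85.1
gripper_force: 0.0
```

Request:
{"api": "step_arm", "payload": {"series": [[[0,0,0,0,0,0,1],[0,0,0,0,0,0,1],[0,0,0,0,0,0,1],[0,0,0,0,0,0,1],[0,0,0,0,0,0,1],[0,0,0,0,0,0,1],[0,0,0,0,0,0,1],[0,0,0,0,0,0,1]]]}}

```text
clock: 6.2
eef_pos: [645.0, 220.6, 58.6]
tool_rot: [-3.141, 0.001, -2.016]
force: [-3.0, -0.5, 5.3]
width: 44.9
gripper_force: 61.8
```

```bash
python3 - <<'E'
from h import *
st()
E
```

```text
t 6.20 pos [645.  220.6  58.6] rot [-3.141e+00  1.000e-03 -2.016e+00] w 44.9 gf 61.8 F [-3.  -0.5  5.3] q7 2.05
```

Request:
{"api": "step_arm", "payload": {"series": [[[0,0,0.189,0,0,0.0015,1],[0,0,0.189,0,0,0.0015,1],[0,0,0.189,0,0,0.0015,1],[0,0,0.189,0,0,0.0015,1],[0,0,0.189,0,0,0.0015,1],[0,0,0.189,0,0,0.0015,1],[0,0,0.189,0,0,0.0015,1],[0,0,0.189,0,0,0.0015,1],[0,0,0.189,0,0,0.0015,1],[0,0,0.189,0,0,0.0015,1],[0,0,0.189,0,0,0.0015,1],[0,0,0.189,0,0,0.0015,1]]]}}

```text
clock: 7.4
eef_pos: [644.9, 221.1, 55.5]
tool_rot: [3.14, -0.001, 2.482]
force: [-1.0, -0.1, 2.0]
width: 44.8
gripper_force: 61.3
```

```bash
python3 - <<'E'
from h import *
s=st();print(s['torque'],s['qpos'].round(2))
E
```

```text
t 7.40 pos [644.9 221.1  55.5] rot [ 3.140e+00 -1.000e-03  2.482e+00] w 44.8 gf 61.3 F [-1.  -0.1  2. ] q7 0.70
[0.03911847 0.38487282 0.14985906] [-0.47  0.89  0.17  1.55 -0.2   0.72  0.7 ]
```

Request:
{"api": "step_arm", "payload": {"series": [[[0,0,0.189,0,0,0.0015,1],[0,0,0.189,0,0,0.0015,1],[0,0,0.189,0,0,0.0015,1],[0,0,0.189,0,0,0.0015,1],[0,0,0.189,0,0,0.0015,1],[0,0,0.189,0,0,0.0015,1],[0,0,0.189,0,0,0.0015,1],[0,0,0.189,0,0,0.0015,1],[0,0,0.189,0,0,0.0015,1],[0,0,0.189,0,0,0.0015,1],[0,0,0.189,0,0,0.0015,1]]]}}

```text
clock: 8.5
eef_pos: [645.4, 221.2, 52.7]
tool_rot: [-3.142, -0.002, 0.849]
force: [-0.0, 1.0, -0.4]
width: 45.0
gripper_force: 61.0
```

```bash
python3 - <<'E'
from h import *
s=st();print(s['torque'],s['qpos'].round(2))
E
```

```text
t 8.50 pos [645.4 221.2  52.7] rot [-3.142e+00 -2.000e-03  8.490e-01] w 45.0 gf 61.0 F [-0.   1.  -0.4] q7 -0.55
[ 0.04617697 -0.06557253  0.1042508 ] [-0.69  0.97  0.59  1.56 -0.68  0.83 -0.55]
```

Request:
{"api": "step_arm", "payload": {"series": [[[0,0,0.189,0,0,0.001,1],[0,0,0.189,0,0,0.001,1],[0,0,0.189,0,0,0.001,1],[0,0,0.189,0,0,0,1],[0,0,0.189,0,0,0,1],[0,0,0.189,0,0,0,1],[0,0,0.189,0,0,0,1]]]}}

```text
clock: 9.2
eef_pos: [644.9, 220.9, 51.7]
tool_rot: [-3.141, 0.0, -0.188]
force: [0.6, -0.4, -0.8]
width: 44.6
gripper_force: 61.5
```

```bash
python3 - <<'E'
from h import *
s=st();print(s['torque'],s['qpos'].round(2))
E
```

```text
t 9.20 pos [644.9 220.9  51.7] rot [-3.141  0.    -0.188] w 44.6 gf 61.5 F [ 0.6 -0.4 -0.8] q7 -1.41
[-0.04396219 -0.06519531  0.5172631 ] [-0.8   1.06  0.84  1.56 -0.92  0.96 -1.41]
```

Request:
{"api": "step_arm", "payload": {"series": [[[0,0,0.15,0,0,0,1],[0,0,0,0,0,0,0],[0,0,0,0,0,0,0],[0,0,0,0,0,0,0],[0,0,0,0,0,0,0],[0,0,0,0,0,-0.15,0],[0,0,0,0,0,-0.27,0],[0,0,0,0,0,-0.27,0],[0,0,0,0,0,-0.27,0],[0,0,0,0,0,-0.24,0],[0,0,0,0,0,0,0],[0,0,0,0,0,0,0]]]}}

```text
clock: 10.4
eef_pos: [645.3, 220.1, 232.7]
tool_rot: [-3.14, -0.001, -0.303]
force: [0.1, 0.5, -0.9]
width: 85.1
gripper_force: 0.0
```

```bash
python3 - <<'E'
from h import *
s=st(); print(s['qpos'].round(2))
w=ctrl.get_image('wrist'); X,Y=644.7,221
c=pix(w,[X,Y,55])[0]; print(c)
print(crop(w,c,'pics/c2.png',circ=[(X,Y,50,40,(0,255,0)),(X,Y,15,74,(0,255,255)),(X,Y,38,48,(255,0,0))]))
go(467,140,200)
E
```

```text
t 10.40 pos [645.3 220.1 232.7] rot [-3.14e+00 -1.00e-03 -3.03e-01] w 85.1 gf 0.0 F [ 0.1  0.5 -0.9] q7 -1.64
[-0.85  0.88  1.01  1.43 -0.76  1.24 -1.64]
[256.47457549 175.8142574 ]
(218, 137)
shift [-0.97   0.864  0.209] |rows 5 each [-0.194   0.1728  0.0418]
```

View pics/c2.png

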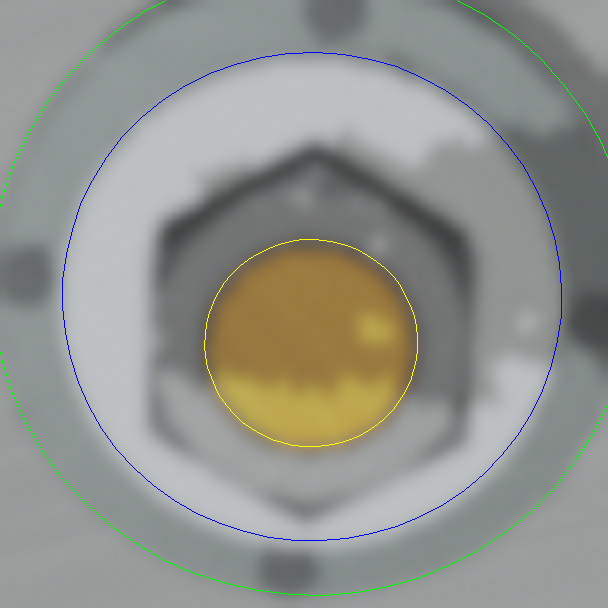

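Unit 1's bolt top has gone gold and the nut sits flush, and the circles confirm the axis at (644.7, 221). Next is cover 1.

Request:
{"api": "step_arm", "payload": {"series": [[[0,0,0,-0.194,0.173,0.042,0],[0,0,0,-0.194,0.173,0.042,0],[0,0,0,-0.194,0.173,0.042,0],[0,0,0,-0.194,0.173,0.042,0],[0,0,0,-0.194,0.173,0.042,0],[0,0,-0.183,0,0,0,0],[0,0,-0.183,0,0,0,0],[0,0,-0.183,0,0,0,0],[0,0,-0.183,0,0,0,0],[0,0,-0.183,0,0,0,0],[0,0,-0.183,0,0,0,0],[0,0,-0.183,0,0,0,0]]]}}

```text
clock: 11.65
eef_pos: [466.2, 139.8, 199.0]
tool_rot: [-3.141, 0.003, 0.71]
force: [-0.2, 0.0, -0.0]
width: 85.3
gripper_force: 0.0
```

Request:
{"api": "step_arm", "payload": {"series": [[[0,0,-0.183,0,0,0,0],[0,0,-0.183,0,0,0,0],[0,0,-0.183,0,0,0,0],[0,0,-0.183,0,0,0,0],[0,0,-0.183,0,0,0,0],[0,0,-0.183,0,0,0,0],[0,0,-0.183,0,0,0,0],[0,0,-0.183,0,0,0,0],[0,0,0,0,0,0,0],[0,0,0,0,0,0,0]]]}}

```text
clock: 12.65
eef_pos: [466.7, 139.6, 199.4]
tool_rot: [-3.14, -0.0, 1.85]
force: [0.3, -0.7, 1.2]
width: 85.3
gripper_force: 0.0
```

```bash
cat >> h.py <<'E'
def whitecirc(w,guess,z=41,R=47,thr=None):
    """fit white cap top outline near guess (world xy) -> centre at height z"""
    c=pix(w,[*guess,z])[0]; e=pix(w,[guess[0]+R,guess[1],z])[0]; r=np.hypot(*(e-c))
    img=w['img'].astype(int); hsv=cv2.cvtColor(w['img'],cv2.COLOR_RGB2HSV)
    g=cv2.cvtColor(w['img'],cv2.COLOR_RGB2GRAY); yy,xx=np.mgrid[:384,:512]; near=np.hypot(xx-c[0],yy-c[1])<1.5*r
    t=thr or cv2.threshold(g[near].reshape(-1,1),0,255,cv2.THRESH_OTSU)[0]
    m=((g>t)&near).astype(np.uint8); m=cv2.morphologyEx(m,cv2.MORPH_OPEN,np.ones((3,3)))
    cs,_=cv2.findContours(m,cv2.RETR_EXTERNAL,cv2.CHAIN_APPROX_NONE); k=max(cs,key=cv2.contourArea)
    k=cv2.convexHull(k); (a,b),rr=cv2.minEnclosingCircle(k); el=cv2.fitEllipse(k)
    print('thr',t,'exp r %.1f'%r,'ellipse',np.round(el[0],1),np.round(el[1],1)); return world(w,el[0],z)
E
python3 - <<'E'
from h import *
s=st(); print(s['qpos'].round(2))
w=ctrl.get_image('wrist'); 
for d in ctrl.recognise(w,'coverA_c'): print(d['centre'],round(d['score'],2),world(w,d['centre'],45).round(1))
P=whitecirc(w,(467,140)); print(P)
X,Y=P[:2]; c=pix(w,[X,Y,50])[0]
print(c,crop(w,c,'pics/c3.png',k=6,r=50,circ=[(X,Y,47,41,(0,255,0)),(X,Y,14,71,(0,255,255)),(X,Y,47,0,(255,0,0))]))
E
```

```text
t 12.65 pos [466.7 139.6 199.4] rot [-3.14 -0.    1.85] w 85.3 gf 0.0 F [ 0.3 -0.7  1.2] q7 0.24
[-0.65  0.48  0.43  2.   -0.29  0.72  0.24]
[265.4, 168.7] 0.92 [471.7 154.7  45. ]
thr 153.0 exp r 41.1 ellipse [262.9 169.2] [80.3 84.8]
[469.50096369 152.67536207  41.        ]
[263.09430255 170.86063176] (213, 120)
```

View pics/c3.png

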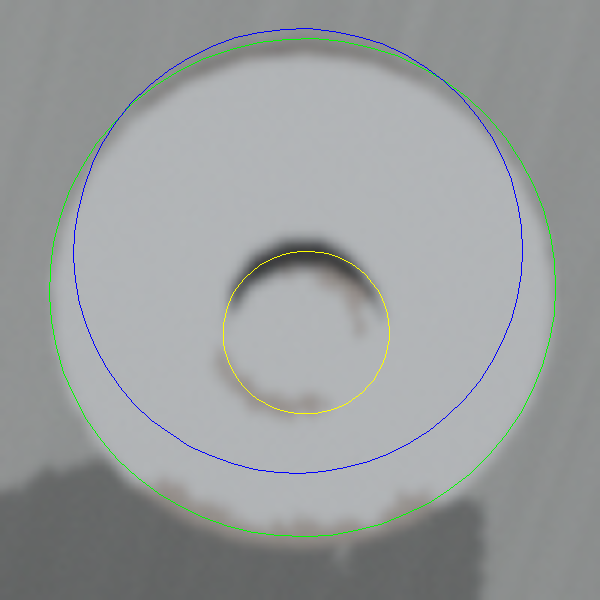

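The cap outline (green) and knob (yellow) match with the cover axis at (469.5, 152.7).

```bash
python3 - <<'E'
from h import *
go(469.5,152.7,46)
E
```

```text
shift [0.079 0.041 1.025] |rows 4 each [0.0198 0.0103 0.2562]
```

Request:
{"api": "step_arm", "payload": {"series": [[[0,0,0,0.079,0.041,0,0],[0,0,0,0,0,0.25,0],[0,0,0,0,0,0.25,0],[0,0,0,0,0,0.25,0],[0,0,0,0,0,0.175,0],[0,0,0,0,0,0.1,0],[0,0,0,0,0,0,0]]]}}

```text
clock: 13.45
eef_pos: [468.7, 153.4, 44.3]
tool_rot: [-3.138, -0.0, 1.853]
force: [0.5, -0.1, 0.8]
width: 85.6
gripper_force: 0.0
```

Request:
{"api": "step_arm", "payload": {"series": [[[0,0,0,0,0,0,1],[0,0,0,0,0,0,1],[0,0,0,0,0,0,1],[0,0,0,0,0,0,1],[0,0,0,0,0,0,1],[0,0,0,0,0,0,1],[0,0,0,0,0,0,1],[0,0,0,0,0,0,1],[0,0,0,0,0,0,1],[0,0,0,0,0,0,1]]]}}

```text
clock: 14.45
eef_pos: [470.4, 153.2, 47.5]
tool_rot: [3.14, -0.001, 1.853]
force: [-0.6, -0.2, 6.1]
width: 26.2
gripper_force: 58.6
```

Request:
{"api": "step_arm", "payload": {"series": [[[0,0,0,0,0,-0.1,1],[0,0,0,0,0,-0.25,1],[0,0,0,0,0,-0.25,1],[0,0,0,0,0,-0.25,1],[0,0,0,0,0,0,1],[0,0,0,0,0,0,1]]]}}

```text
clock: 15.05
eef_pos: [469.8, 153.2, 174.4]
tool_rot: [3.14, -0.001, 1.853]
force: [-1.1, 0.2, -3.6]
width: 26.0
gripper_force: 59.9
```

```bash
python3 - <<'E'
from h import *
s=st()
w=ctrl.get_image('wrist'); cv2.imwrite('pics/w4.png',w['img'][:,:,::-1])
go(644.7,221)
E
```

```text
t 15.05 pos [469.8 153.2 174.4] rot [ 3.140e+00 -1.000e-03  1.853e+00] w 26.0 gf 59.9 F [-1.1  0.2 -3.6] q7 0.26
shift [ 0.109  1.252 -0.002] |rows 4 each [ 0.0272  0.3129 -0.0004]
```

View pics/w4.png

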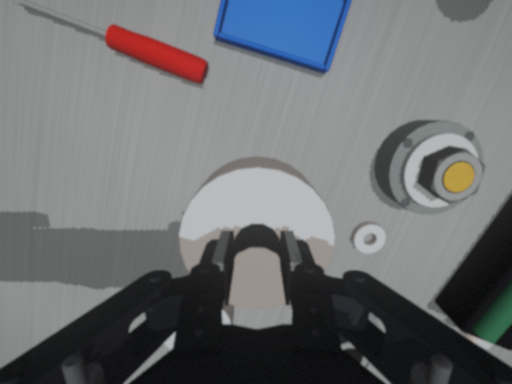

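Cover 1 is gripped level at (257,235), and unit 1 shows a gold bolt at (460,178). I'll carry the cover over.

Request:
{"api": "step_arm", "payload": {"series": [[[0,0,0,0.02,0.2,0,1],[0,0,0,0.02,0.26,0,1],[0,0,0,0.02,0.26,0,1],[0,0,0,0.02,0.26,0,1],[0,0,0,0.029,0.272,0,1],[0,0,0,0,0,0,1],[0,0,0,0,0,0,1]]]}}

```text
clock: 15.8
eef_pos: [644.5, 220.4, 170.5]
tool_rot: [-3.136, 0.0, 1.853]
force: [-0.6, -0.4, -2.8]
width: 26.3
gripper_force: 60.2
```

```bash
python3 - <<'E'
from h import *
s=st();go(644.7,221,96)
E
```

```text
t 15.80 pos [644.5 220.4 170.5] rot [-3.136  0.     1.853] w 26.3 gf 60.2 F [-0.6 -0.4 -2.8] q7 0.20
shift [0.004 0.005 0.496] |rows 2 each [0.0019 0.0027 0.2482]
```

Request:
{"api": "step_arm", "payload": {"series": [[[0,0,0,0.004,0.004,0.2,1],[0,0,0,0,0,0.2,1],[0,0,0,0,0,0.1,1],[0,0,0,0,0,0,1],[0,0,0,0,0,0.02,1],[0,0,0,0,0,0.02,1],[0,0,0,0,0,0,1],[0,0,0,0,0,0,1]]]}}

```text
clock: 16.6
eef_pos: [647.4, 221.1, 94.9]
tool_rot: [3.139, 0.001, 1.853]
force: [-0.8, -1.7, 5.6]
width: 26.2
gripper_force: 61.5
```

Request:
{"api": "step_arm", "payload": {"series": [[[0,0,0,0,0,0.013,1],[0,0,0,0,0,0,1]]]}}

```text
clock: 16.8
eef_pos: [646.0, 222.1, 91.2]
tool_rot: [3.141, -0.001, 1.853]
force: [-0.4, 0.1, -3.3]
width: 26.1
gripper_force: 60.7
```

Request:
{"api": "step_arm", "payload": {"series": [[[0,0,0,0,0,0.013,1],[0,0,0,0,0,0.007,1],[0,0,0,0,0,0,1],[0,0,0,0,0,0,1]]]}}

```text
clock: 17.2
eef_pos: [646.1, 221.7, 87.7]
tool_rot: [-3.141, -0.0, 1.853]
force: [-0.9, 0.2, -2.7]
width: 26.1
gripper_force: 60.8
```

Request:
{"api": "step_arm", "payload": {"series": [[[0,0,0,0,0,0.007,1],[0,0,0,0,0,0.007,1],[0,0,0,0,0,0,1],[0,0,0,0,0,0,1]]]}}

```text
clock: 17.6
eef_pos: [646.1, 221.7, 87.6]
tool_rot: [3.142, -0.001, 1.853]
force: [-4.5, -0.6, 9.5]
width: 26.1
gripper_force: 62.1
```

Request:
{"api": "step_arm", "payload": {"series": [[[0,0,0,0,0,-0.01,0],[0,0,0,0,0,0,0],[0,0,0,0,0,0,0],[0,0,0,0,0,0,0],[0,0,0,0,0,-0.15,0],[0,0,0,0,0,-0.25,0],[0,0,0,0,0,-0.25,0],[0,0,0,0,0,-0.25,0],[0,0,0,0,0,0,0],[0,0,0,0,0,0,0]]]}}

```text
clock: 18.6
eef_pos: [646.6, 221.7, 223.2]
tool_rot: [3.14, -0.0, 1.853]
force: [-0.2, 0.4, -0.2]
width: 85.4
gripper_force: 0.0
```

```bash
python3 - <<'E'
from h import *
s=st()
w=ctrl.get_image('wrist')
P=whitecirc(w,(645,221),z=81); print(P)
X,Y=P[:2]; c=pix(w,[X,Y,50])[0]; X,Y=645,221
print(c,crop(w,c,'pics/c5.png',k=5,r=60,circ=[(X,Y,47,81,(0,255,0)),(X,Y,14,111,(0,255,255)),(X,Y,50,40,(255,0,0))]))
go(619,-5,232)
E
```

```text
t 18.60 pos [646.6 221.7 223.2] rot [ 3.14  -0.     1.853] w 85.4 gf 0.0 F [-0.2  0.4 -0.2] q7 0.18
thr 178.0 exp r 43.2 ellipse [256.  179.6] [73.8 89.9]
[644.74979466 225.11999734  81.        ]
[255.98033165 173.39268253] (195, 113)
shift [-1.402 -0.592 -0.068] |rows 5 each [-0.2803 -0.1183 -0.0136]
```

View pics/c5.png

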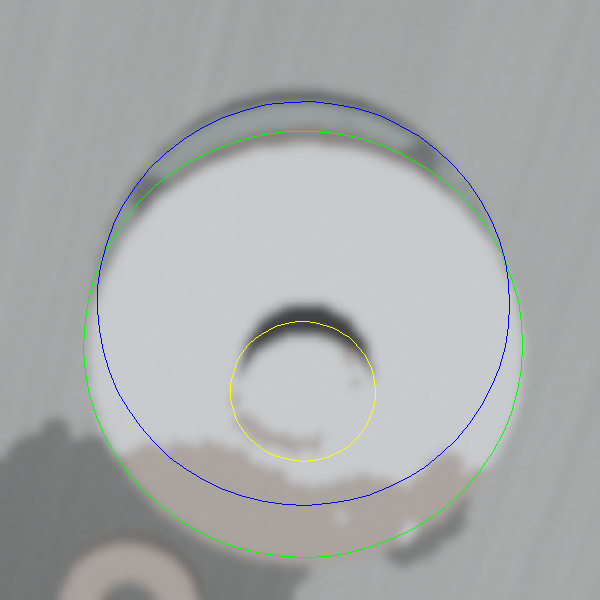

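Cover 1 is down and level on unit 1: the green, yellow and blue outlines all match. Next is unit 2.

Request:
{"api": "step_arm", "payload": {"series": [[[0,0,0,-0.234,-0.099,-0.011,0],[0,0,0,-0.234,-0.099,-0.011,0],[0,0,0,-0.234,-0.099,-0.011,0],[0,0,0,-0.234,-0.099,-0.011,0],[0,0,0,-0.234,-0.099,-0.011,0],[0,0,0,-0.234,-0.099,-0.011,0],[0,0,-0.189,0,0,0,0],[0,0,-0.189,0,0,0,0],[0,0,-0.189,0,0,0,0],[0,0,-0.189,0,0,0,0],[0,0,-0.189,0,0,0,0],[0,0,-0.189,0,0,0,0]]]}}

```text
clock: 19.85
eef_pos: [618.1, -5.3, 230.2]
tool_rot: [-3.14, -0.003, 2.75]
force: [0.1, -0.2, 0.3]
width: 85.6
gripper_force: 0.0
```

Request:
{"api": "step_arm", "payload": {"series": [[[0,0,-0.189,0,0,0,0],[0,0,-0.189,0,0,0,0],[0,0,-0.189,0,0,0,0],[0,0,-0.189,0,0,0,0],[0,0,0,0,0,0,0],[0,0,0,0,0,0,0],[0,0,0,0,0,0,0]]]}}

```text
clock: 20.55
eef_pos: [618.9, -5.5, 231.5]
tool_rot: [3.141, -0.001, -2.948]
force: [-0.3, 0.1, -0.4]
width: 85.3
gripper_force: 0.0
```

```bash
python3 - <<'E'
from h import *
s=st();print(s['qpos'].round(2))
w=ctrl.get_image('wrist')
for d in ctrl.recognise(w,'adjA_rim'): print(d['centre'],round(d['score'],2),world(w,d['centre'],48).round(1))
P=whitecirc(w,(619,-5),z=48,R=38); print(P)
X,Y=P[:2]; c=pix(w,[X,Y,55])[0]
print(c,crop(w,c,'pics/c6.png',circ=[(X,Y,50,40,(0,255,0)),(X,Y,15,74,(0,255,255)),(X,Y,38,48,(255,0,0))]))
E
```

```text
t 20.55 pos [618.9  -5.5 231.5] rot [ 3.141e+00 -1.000e-03 -2.948e+00] w 85.3 gf 0.0 F [-0.3  0.1 -0.4] q7 1.74
[-0.05  0.58  0.02  1.61 -0.01  0.95  1.74]
[261.7, 173.0] 0.95 [6.154e+02 4.000e-01 4.800e+01]
thr 127.0 exp r 29.7 ellipse [257.7 177.5] [82.5 89.3]
[621.80258297  -3.31252481  48.        ]
[257.70425973 178.82335429] (219, 140)
```

View pics/c6.png

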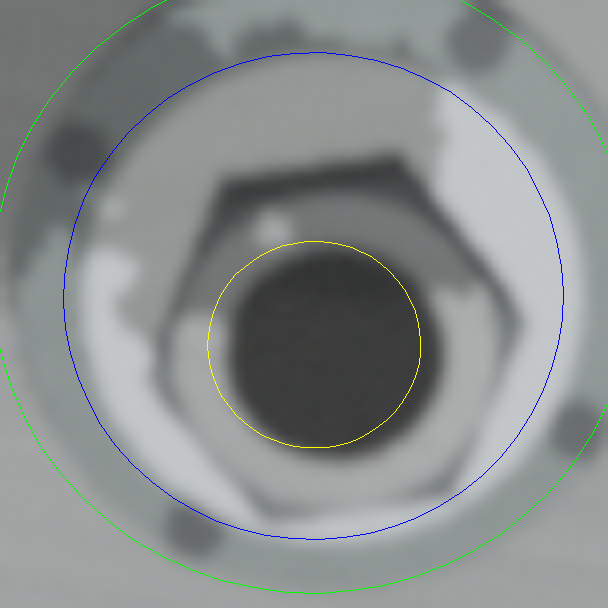

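The fitted circle was about 2.7 px too far left. The true neck centre in the crop is about (334,300), and the bolt is at (337,355).

```bash
python3 - <<'E'
from h import *
w=ctrl.get_image('wrist'); o=(219,140)
print('neck',world(w,np.array([334.5,300.5])/8-.5+o,48),'bolt',world(w,np.array([337.5,352.5])/8-.5+o,74))
a=hexang(w,o,[(160,385),(222,186),(399,161),(520,320),(450,490),(268,515)])
yawopts(619,1,a,4.6)
E
```

```text
neck [ 6.21120480e+02 -1.46566776e-01  4.80000000e+01] bolt [6.22522603e+02 2.04364219e-01 7.40000000e+01]
centre [ 6.203e+02 -4.000e-01] lens [29.4 24.3 27.9 26.4 26.  24.3] normals mod60 [23.4 19.2 18.6 20.7 19.3 19.1] mean 20.1
yaw 4.015 (wrapped -2.268) q7 2.44
```

```bash
python3 - <<'E'
from h import *
go(621.3,-0.1,57,-2.27)
E
```

```text
shift [-0.021  0.032  1.167] |rows 4 each [-0.0053  0.008   0.2918]
turn -0.862 rows 5 each -0.1723
```

Request:
{"api": "step_arm", "payload": {"series": [[[0,0,0,-0.021,0.032,0,0],[0,0,-0.172,0,0,0.15,0],[0,0,-0.172,0,0,0.15,0],[0,0,-0.172,0,0,0.15,0],[0,0,-0.173,0,0,0.15,0],[0,0,-0.173,0,0,0.15,0],[0,0,0,0,0,0.2,0],[0,0,0,0,0,0.15,0],[0,0,0,0,0,0.067,0],[0,0,0,0,0,0,0],[0,0,0,0,0,0,0]]]}}

```text
clock: 21.8
eef_pos: [622.2, 0.1, 58.0]
tool_rot: [-3.141, 0.001, -2.269]
force: [0.9, -0.7, 0.6]
width: 85.3
gripper_force: 0.0
```

Request:
{"api": "step_arm", "payload": {"series": [[[0,0,0,0,0,0,1],[0,0,0,0,0,0,1],[0,0,0,0,0,0,1],[0,0,0,0,0,0,1],[0,0,0,0,0,0,1],[0,0,0,0,0,0,1],[0,0,0,0,0,0,1],[0,0,0,0,0,0,1]]]}}

```text
clock: 22.6
eef_pos: [622.1, -0.3, 58.5]
tool_rot: [-3.14, 0.001, -2.269]
force: [-1.6, -1.0, 5.6]
width: 44.8
gripper_force: 60.9
```

```bash
python3 - <<'E'
from h import *
s=st();print(s['qpos'].round(2))
E
```

```text
t 22.60 pos [ 6.221e+02 -3.000e-01  5.850e+01] rot [-3.140e+00  1.000e-03 -2.269e+00] w 44.8 gf 60.9 F [-1.6 -1.   5.6] q7 2.24
[ 0.04  0.81 -0.14  1.73  0.17  0.61  2.24]
```

Request:
{"api": "step_arm", "payload": {"series": [[[0,0,0.189,0,0,0.0015,1],[0,0,0.189,0,0,0.0015,1],[0,0,0.189,0,0,0.0015,1],[0,0,0.189,0,0,0.0015,1],[0,0,0.189,0,0,0.0015,1],[0,0,0.189,0,0,0.0015,1],[0,0,0.189,0,0,0.0015,1],[0,0,0.189,0,0,0.0015,1],[0,0,0.189,0,0,0.0015,1],[0,0,0.189,0,0,0.0015,1],[0,0,0.189,0,0,0.0015,1],[0,0,0.189,0,0,0.0015,1]]]}}

```text
clock: 23.8
eef_pos: [622.1, -1.1, 55.4]
tool_rot: [3.141, 0.002, 2.227]
force: [-0.0, -1.4, 1.6]
width: 44.9
gripper_force: 60.7
```

Request:
{"api": "step_arm", "payload": {"series": [[[0,0,0.189,0,0,0.0015,1],[0,0,0.189,0,0,0.0015,1],[0,0,0.189,0,0,0.0015,1],[0,0,0.189,0,0,0.0015,1],[0,0,0.189,0,0,0.0015,1],[0,0,0.189,0,0,0.0015,1],[0,0,0.189,0,0,0.0015,1],[0,0,0.189,0,0,0.0015,1],[0,0,0.189,0,0,0.0015,1],[0,0,0.189,0,0,0.0015,1],[0,0,0.189,0,0,0.0015,1],[0,0,0.189,0,0,0.0015,1]]]}}

```text
clock: 25.0
eef_pos: [621.2, -0.9, 52.3]
tool_rot: [3.141, 0.0, 0.446]
force: [-1.2, -2.3, 1.1]
width: 44.8
gripper_force: 60.8
```

Request:
{"api": "step_arm", "payload": {"series": [[[0,0,0.189,0,0,0.001,1],[0,0,0.189,0,0,0.001,1],[0,0,0.189,0,0,0.001,1],[0,0,0.189,0,0,0,1],[0,0,0.189,0,0,0,1],[0,0,0.189,0,0,0,1],[0,0,0.189,0,0,0,1]]]}}

```text
clock: 25.7
eef_pos: [622.1, 0.3, 52.0]
tool_rot: [-3.141, -0.001, -0.59]
force: [0.0, -0.4, 3.0]
width: 45.0
gripper_force: 61.1
```

```bash
python3 - <<'E'
from h import *
s=st();print(s['torque'],s['qpos'].round(2))
E
```

```text
t 25.70 pos [6.221e+02 3.000e-01 5.200e+01] rot [-3.141e+00 -1.000e-03 -5.900e-01] w 45.0 gf 61.1 F [ 0.  -0.4  3. ] q7 -1.31
[ 0.02082395 -0.00935248  0.62946659] [-0.55  1.05  0.95  1.75 -1.06  0.95 -1.31]
```

Request:
{"api": "step_arm", "payload": {"series": [[[0,0,0,0,0,0,0],[0,0,0,0,0,0,0],[0,0,0,0,0,0,0],[0,0,0,0,0,0,0],[0,0,0,0,0,-0.15,0],[0,0,0,0,0,-0.27,0],[0,0,0,0,0,-0.27,0],[0,0,0,0,0,-0.27,0],[0,0,0,0,0,-0.24,0],[0,0,0,0,0,0,0],[0,0,0,0,0,0,0]]]}}

```text
clock: 26.8
eef_pos: [621.5, -0.1, 231.9]
tool_rot: [-3.14, -0.001, -0.587]
force: [0.4, 0.2, -1.0]
width: 85.6
gripper_force: 0.0
```

```bash
python3 - <<'E'
from h import *
s=st(); print(s['qpos'].round(2))
w=ctrl.get_image('wrist'); X,Y=621.8,0
c=pix(w,[X,Y,55])[0]
print(crop(w,c,'pics/c7.png',circ=[(X,Y,50,40,(0,255,0)),(X,Y,15,74,(0,255,255)),(X,Y,38,48,(255,0,0))]))
go(442,-49,200,1.46)
E
```

```text
t 26.80 pos [ 6.215e+02 -1.000e-01  2.319e+02] rot [-3.14e+00 -1.00e-03 -5.87e-01] w 85.6 gf 0.0 F [ 0.4  0.2 -1. ] q7 -1.47
[-0.63  0.85  1.14  1.62 -0.82  1.21 -1.47]
(218, 137)
shift [-0.811  0.934  0.205] |rows 4 each [-0.2028  0.2335  0.0513]
turn -2.606 rows 14 each -0.1861
```

View pics/c7.png

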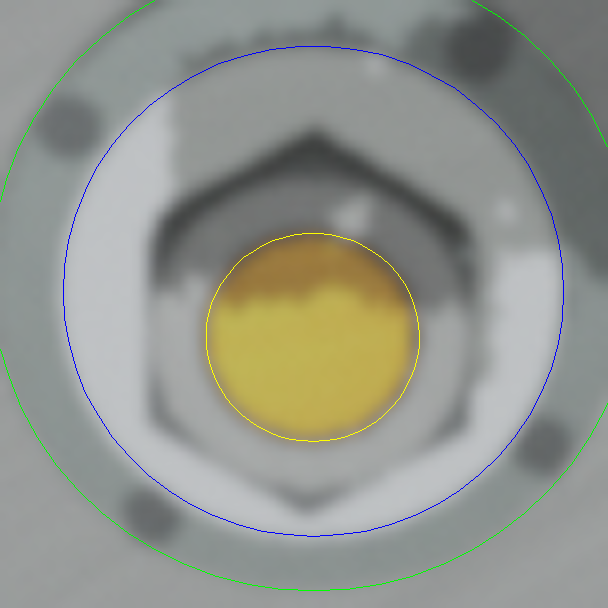

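Unit 2's nut is home (gold bolt), with the axis at (621.8, 0). Next is cover 2.

Request:
{"api": "step_arm", "payload": {"series": [[[0,0,0,-0.162,0.187,0.041,0],[0,0,0,-0.162,0.187,0.041,0],[0,0,0,-0.162,0.187,0.041,0],[0,0,0,-0.162,0.187,0.041,0],[0,0,0,-0.162,0.187,0.041,0],[0,0,-0.186,0,0,0,0],[0,0,-0.186,0,0,0,0],[0,0,-0.186,0,0,0,0],[0,0,-0.186,0,0,0,0],[0,0,-0.186,0,0,0,0],[0,0,-0.186,0,0,0,0],[0,0,-0.186,0,0,0,0]]]}}

```text
clock: 28.05
eef_pos: [441.5, -49.1, 199.4]
tool_rot: [-3.14, 0.003, 0.442]
force: [-0.0, 0.5, 0.1]
width: 85.3
gripper_force: 0.0
```

Request:
{"api": "step_arm", "payload": {"series": [[[0,0,-0.186,0,0,0,0],[0,0,-0.186,0,0,0,0],[0,0,-0.186,0,0,0,0],[0,0,-0.186,0,0,0,0],[0,0,-0.186,0,0,0,0],[0,0,-0.186,0,0,0,0],[0,0,-0.186,0,0,0,0],[0,0,0,0,0,0,0],[0,0,0,0,0,0,0]]]}}

```text
clock: 28.95
eef_pos: [441.9, -49.5, 199.9]
tool_rot: [-3.14, -0.0, 1.455]
force: [1.0, -0.2, 1.0]
width: 85.4
gripper_force: 0.0
```

```bash
python3 - <<'E'
from h import *
s=st(); print(s['qpos'].round(2))
w=ctrl.get_image('wrist')
for d in ctrl.recognise(w,'coverA_c'): print(d['centre'],round(d['score'],2),world(w,d['centre'],45).round(1))
P=whitecirc(w,(442,-49)); print(P)
X,Y=P[:2]; c=pix(w,[X,Y,50])[0]; go(X,Y,46)
print(c,crop(w,c,'pics/c8.png',k=6,r=50,circ=[(X,Y,47,41,(0,255,0)),(X,Y,14,71,(0,255,255)),(X,Y,47,0,(255,0,0))]))
E
```

```text
t 28.95 pos [441.9 -49.5 199.9] rot [-3.14  -0.     1.455] w 85.4 gf 0.0 F [ 1.  -0.2  1. ] q7 0.35
[-0.37  0.45  0.59  2.11 -0.38  0.69  0.35]
thr 132.0 exp r 41.9 ellipse [257.7 177.8] [122.9 125.5]
[442.37419998 -47.78632766  41.        ]
shift [1.200e-02 1.000e-03 1.028e+00] |rows 4 each [0.0031 0.0004 0.2569]
[257.67450748 179.64814829] (207, 129)
```

View pics/c8.png

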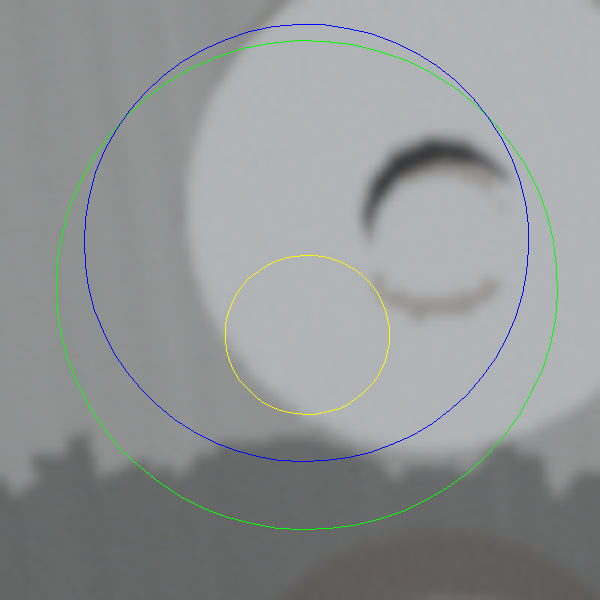

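Cover 2 is off my estimate. Its knob is at about (440,230) in the crop, so I'll refit there.

```bash
python3 - <<'E'
from h import *
w=ctrl.get_image('wrist')
k=world(w,np.array([440.5,229])/6-.5+np.array((207,129)),71); print('knob',k)
for thr in (145,155,165):
    P=whitecirc(w,k[:2],thr=thr); print(P)
X,Y=P[:2]; c=pix(w,[X,Y,50])[0]; go(X,Y,46)
print(c,crop(w,c,'pics/c9.png',k=5,r=50,circ=[(X,Y,47,41,(0,255,0)),(X,Y,14,71,(0,255,255)),(X,Y,47,0,(255,0,0))]))
E
```

```text
knob [466.9793733  -32.19370237  71.        ]
thr 145 exp r 42.6 ellipse [279.4 165.2] [ 90.9 115.5]
[468.44310738 -36.56735189  41.        ]
thr 155 exp r 42.6 ellipse [279.2 162.3] [82.6 85.1]
[468.525017   -33.21777459  41.        ]
thr 165 exp r 42.6 ellipse [279.2 162.1] [81.5 83.8]
[468.49830343 -33.06684764  41.        ]
shift [0.13  0.162 1.028] |rows 4 each [0.0324 0.0405 0.257 ]
[279.82308567 163.58403976] (229, 113)
```

Request:
{"api": "step_arm", "payload": {"series": [[[0,0,0,0.128,0.16,0,0],[0,0,0,0,0,0.25,0],[0,0,0,0,0,0.25,0],[0,0,0,0,0,0.25,0],[0,0,0,0,0,0.175,0],[0,0,0,0,0,0.095,0],[0,0,0,0,0,0,0]]]}}

```text
clock: 29.8
eef_pos: [467.1, -33.3, 45.7]
tool_rot: [-3.137, 0.0, 1.457]
force: [-1.1, 0.8, 0.4]
width: 85.2
gripper_force: 0.0
```

Request:
{"api": "step_arm", "payload": {"series": [[[0,0,0,0,0,0,1],[0,0,0,0,0,0,1],[0,0,0,0,0,0,1],[0,0,0,0,0,0,1],[0,0,0,0,0,0,1],[0,0,0,0,0,0,1],[0,0,0,0,0,0,1],[0,0,0,0,0,0,1],[0,0,0,0,0,0,1],[0,0,0,0,0,0,1]]]}}

```text
clock: 30.8
eef_pos: [469.1, -33.1, 48.6]
tool_rot: [3.14, -0.001, 1.458]
force: [-1.1, 0.1, 6.9]
width: 26.0
gripper_force: 58.5
```

Request:
{"api": "step_arm", "payload": {"series": [[[0,0,0,0,0,-0.1,1],[0,0,0,0,0,-0.25,1],[0,0,0,0,0,-0.25,1],[0,0,0,0,0,-0.25,1],[0,0,0,0,0,0,1],[0,0,0,0,0,0,1]]]}}

```text
clock: 31.4
eef_pos: [468.6, -32.7, 175.5]
tool_rot: [3.14, -0.001, 1.459]
force: [-0.6, 0.4, -3.4]
width: 25.9
gripper_force: 59.9
```

```bash
python3 - <<'E'
from h import *
s=st()
go(621.8,0)
E
```

```text
t 31.40 pos [468.6 -32.7 175.5] rot [ 3.140e+00 -1.000e-03  1.459e+00] w 25.9 gf 59.9 F [-0.6  0.4 -3.4] q7 0.37
shift [0.331 0.991 0.001] |rows 4 each [0.0827 0.2476 0.0004]
```

Request:
{"api": "step_arm", "payload": {"series": [[[0,0,0,0.066,0.198,0,1],[0,0,0,0.066,0.198,0,1],[0,0,0,0.066,0.198,0,1],[0,0,0,0.066,0.198,0,1],[0,0,0,0.067,0.198,0,1],[0,0,0,0,0,0,1],[0,0,0,0,0,0,1],[0,0,0,0,0,0,1]]]}}

```text
clock: 32.2
eef_pos: [619.6, -1.1, 173.5]
tool_rot: [-3.138, 0.0, 1.457]
force: [-0.5, -0.8, -2.8]
width: 26.0
gripper_force: 60.0
```

```bash
python3 - <<'E'
from h import *
s=st();go(621.8,0,96)
E
```

```text
t 32.20 pos [619.6  -1.1 173.5] rot [-3.138  0.     1.457] w 26.0 gf 60.0 F [-0.5 -0.8 -2.8] q7 0.26
shift [0.009 0.016 0.517] |rows 2 each [0.0046 0.0078 0.2583]
```

Request:
{"api": "step_arm", "payload": {"series": [[[0,0,0,0.007,0.01,0.2,1],[0,0,0,0,0,0.2,1],[0,0,0,0,0,0.1,1],[0,0,0,0,0,0,1],[0,0,0,0,0,0.02,1],[0,0,0,0,0,0.02,1],[0,0,0,0,0,0,1],[0,0,0,0,0,0,1]]]}}

```text
clock: 33.0
eef_pos: [623.8, 0.2, 94.9]
tool_rot: [3.14, -0.0, 1.458]
force: [-0.3, 0.2, -2.6]
width: 26.3
gripper_force: 60.1
```

Request:
{"api": "step_arm", "payload": {"series": [[[0,0,0,0,0,0.013,1],[0,0,0,0,0,0.007,1],[0,0,0,0,0,0,1],[0,0,0,0,0,0,1]]]}}

```text
clock: 33.4
eef_pos: [623.3, 0.2, 91.1]
tool_rot: [-3.141, -0.0, 1.458]
force: [-0.4, 0.5, -2.5]
width: 26.1
gripper_force: 60.1
```

Request:
{"api": "step_arm", "payload": {"series": [[[0,0,0,0,0,0.007,1],[0,0,0,0,0,0.007,1],[0,0,0,0,0,0,1],[0,0,0,0,0,0,1]]]}}

```text
clock: 33.8
eef_pos: [623.3, 0.2, 89.0]
tool_rot: [-3.142, 0.0, 1.458]
force: [0.2, 0.3, -2.6]
width: 26.4
gripper_force: 60.2
```

Request:
{"api": "step_arm", "payload": {"series": [[[0,0,0,0,0,0.006,1],[0,0,0,0,0,0.006,1],[0,0,0,0,0,0,1],[0,0,0,0,0,0,1]]]}}

```text
clock: 34.2
eef_pos: [623.4, 0.2, 88.7]
tool_rot: [3.141, -0.001, 1.458]
force: [-3.6, 1.1, 8.5]
width: 26.1
gripper_force: 61.2
```

Request:
{"api": "step_arm", "payload": {"series": [[[0,0,0,0,0,-0.006,0],[0,0,0,0,0,0,0],[0,0,0,0,0,0,0],[0,0,0,0,0,0,0],[0,0,0,0,0,-0.15,0],[0,0,0,0,0,-0.25,0],[0,0,0,0,0,-0.25,0],[0,0,0,0,0,-0.25,0],[0,0,0,0,0,0,0],[0,0,0,0,0,0,0]]]}}

```text
clock: 35.2
eef_pos: [623.7, 0.3, 223.9]
tool_rot: [3.14, -0.001, 1.458]
force: [0.2, -0.0, -0.1]
width: 85.7
gripper_force: 0.0
```

```bash
python3 - <<'E'
from h import *
s=st()
w=ctrl.get_image('wrist')
X,Y=622,0; c=pix(w,[X,Y,60])[0]
for t in (165,178,190): print(whitecirc(w,(X,Y),z=81,thr=t))
print(c,crop(w,c,'pics/c10.png',k=5,r=60,circ=[(X,Y,47,81,(0,255,0)),(X,Y,14,111,(0,255,255)),(X,Y,50,40,(255,0,0))]))
go(594,-236,232)
E
```

```text
t 35.20 pos [6.237e+02 3.000e-01 2.239e+02] rot [ 3.140e+00 -1.000e-03  1.458e+00] w 85.7 gf 0.0 F [ 0.2 -0.  -0.1] q7 0.22
thr 165 exp r 44.0 ellipse [256.  181.3] [79.5 88.5]
[622.92895272   2.13557492  81.        ]
thr 178 exp r 44.0 ellipse [256.  181.2] [78.3 86.6]
[622.92173832   2.23652303  81.        ]
thr 190 exp r 44.0 ellipse [256.1 182.4] [79.1 83.2]
[622.95713441   0.90760917  81.        ]
[255.39133926 178.75788378] (195, 118)
shift [-1.588 -0.014 -0.063] |rows 5 each [-0.3177 -0.0028 -0.0126]
```

View pics/c10.png

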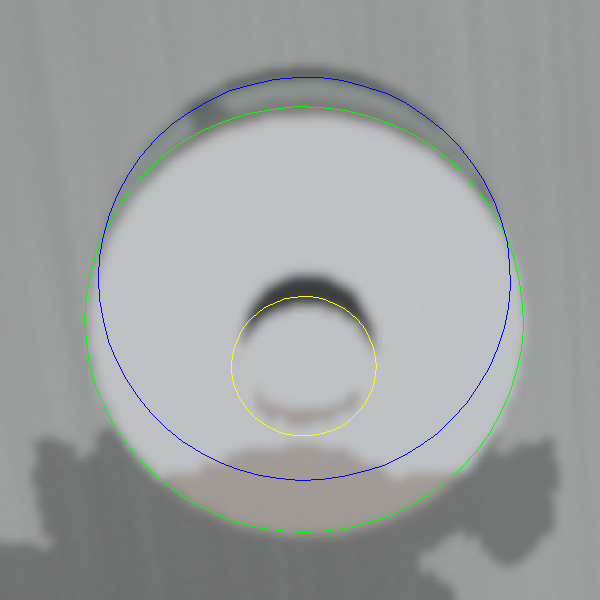

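Cover 2 is seated, with the outlines matching. Next is unit 3.

Request:
{"api": "step_arm", "payload": {"series": [[[0,0,0,-0.265,-0.002,-0.01,0],[0,0,0,-0.265,-0.002,-0.01,0],[0,0,0,-0.265,-0.002,-0.01,0],[0,0,0,-0.265,-0.002,-0.01,0],[0,0,0,-0.265,-0.002,-0.01,0],[0,0,0,-0.265,-0.002,-0.01,0],[0,0,-0.189,0,0,0,0],[0,0,-0.189,0,0,0,0],[0,0,-0.189,0,0,0,0],[0,0,-0.189,0,0,0,0],[0,0,-0.189,0,0,0,0],[0,0,-0.189,0,0,0,0]]]}}

```text
clock: 36.45
eef_pos: [593.7, -235.9, 230.0]
tool_rot: [-3.14, -0.003, 2.355]
force: [-0.0, 0.3, 0.2]
width: 85.1
gripper_force: 0.0
```

Request:
{"api": "step_arm", "payload": {"series": [[[0,0,-0.189,0,0,0,0],[0,0,-0.189,0,0,0,0],[0,0,-0.189,0,0,0,0],[0,0,-0.189,0,0,0,0],[0,0,0,0,0,0,0],[0,0,0,0,0,0,0],[0,0,0,0,0,0,0]]]}}

```text
clock: 37.15
eef_pos: [594.3, -236.4, 231.3]
tool_rot: [3.141, -0.001, 2.94]
force: [-0.2, 0.4, 0.2]
width: 85.5
gripper_force: 0.0
```

```bash
python3 - <<'E'
from h import *
s=st();print(s['qpos'].round(2))
w=ctrl.get_image('wrist')
for d in ctrl.recognise(w,'adjA_rim'): print(d['centre'],round(d['score'],2),world(w,d['centre'],48).round(1))
X,Y=594,-232; c=pix(w,[X,Y,55])[0]
print(c,crop(w,c,'pics/c11.png',circ=[(X,Y,50,40,(0,255,0)),(X,Y,15,74,(0,255,255)),(X,Y,38,48,(255,0,0))]))
E
```

```text
t 37.15 pos [ 594.3 -236.4  231.3] rot [ 3.141e+00 -1.000e-03  2.940e+00] w 85.5 gf 0.0 F [-0.2  0.4  0.2] q7 1.80
[ 0.24  0.62  0.16  1.55 -0.11  0.98  1.8 ]
[414.0, 140.1] 0.67 [590.2 -45.1  48. ]
[260.0979431  175.25932579] (222, 137)
```

View pics/c11.png

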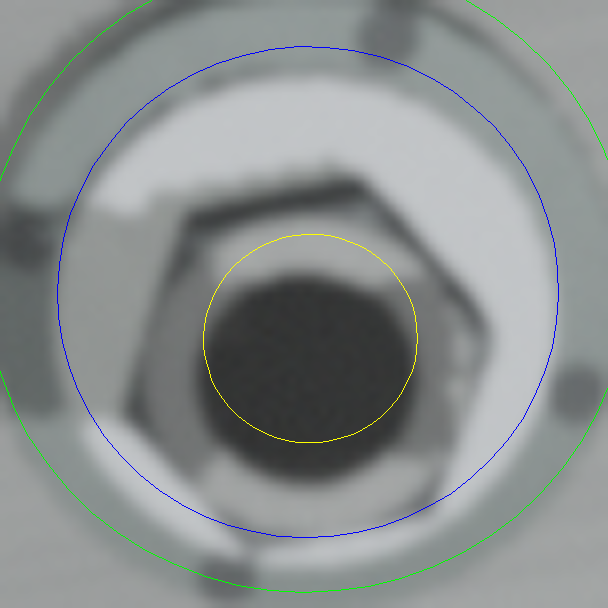

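Neck centre is at (303,319) in the crop, with the bolt at (307,380). The nut corners are read as coded below.

```bash
python3 - <<'E'
from h import *
w=ctrl.get_image('wrist'); o=(222,137)
print('neck',world(w,np.array([303.5,319.5])/8-.5+o,48),'bolt',world(w,np.array([307,378])/8-.5+o,74))
a=hexang(w,o,[(130,415),(190,215),(360,184),(490,335),(432,512),(240,545)])
yawopts(590,-235,a,4.6)
n=world(w,np.array([303.5,319.5])/8-.5+o,48); b=world(w,np.array([307,378])/8-.5+o,74); m=n*.6+b*.4
print(m); go(m[0],m[1],57,np.radians(a-90+60*4))
E
```

```text
neck [ 597.28362431 -233.35147962   48.        ] bolt [ 599.72567042 -233.62872421   74.        ]
centre [ 597.4 -233.2] lens [29.5 23.4 27.8 26.8 27.6 24.5] normals mod60 [ 1.3 58.9 59.4  2.2 58.7 57. ] mean 59.6
yaw 3.658 (wrapped -2.625) q7 2.47
[ 598.26044275 -233.46237745   58.4       ]
shift [-0.02   0.024  1.166] |rows 4 each [-0.0051  0.006   0.2915]
turn -0.912 rows 5 each -0.1824
```

Request:
{"api": "step_arm", "payload": {"series": [[[0,0,0,-0.02,0.024,0,0],[0,0,-0.182,0,0,0.15,0],[0,0,-0.182,0,0,0.15,0],[0,0,-0.182,0,0,0.15,0],[0,0,-0.183,0,0,0.15,0],[0,0,-0.183,0,0,0.15,0],[0,0,0,0,0,0.2,0],[0,0,0,0,0,0.15,0],[0,0,0,0,0,0.067,0],[0,0,0,0,0,0,0],[0,0,0,0,0,0,0]]]}}

```text
clock: 38.4
eef_pos: [599.2, -233.7, 57.9]
tool_rot: [-3.141, 0.001, -2.625]
force: [0.1, 0.6, -0.5]
width: 85.6
gripper_force: 0.0
```

Request:
{"api": "step_arm", "payload": {"series": [[[0,0,0,0,0,0,1],[0,0,0,0,0,0,1],[0,0,0,0,0,0,1],[0,0,0,0,0,0,1],[0,0,0,0,0,0,1],[0,0,0,0,0,0,1],[0,0,0,0,0,0,1],[0,0,0,0,0,0,1]]]}}

```text
clock: 39.2
eef_pos: [598.7, -233.5, 58.4]
tool_rot: [-3.141, 0.001, -2.625]
force: [-0.9, 0.8, 5.1]
width: 44.8
gripper_force: 61.1
```

```bash
python3 - <<'E'
from h import *
s=st();print(s['qpos'].round(2))
E
```

```text
t 39.20 pos [ 598.7 -233.5   58.4] rot [-3.141e+00  1.000e-03 -2.625e+00] w 44.8 gf 61.1 F [-0.9  0.8  5.1] q7 2.37
[ 0.35  0.83 -0.04  1.67  0.05  0.64  2.37]
```

Request:
{"api": "step_arm", "payload": {"series": [[[0,0,0.189,0,0,0.0015,1],[0,0,0.189,0,0,0.0015,1],[0,0,0.189,0,0,0.0015,1],[0,0,0.189,0,0,0.0015,1],[0,0,0.189,0,0,0.0015,1],[0,0,0.189,0,0,0.0015,1],[0,0,0.189,0,0,0.0015,1],[0,0,0.189,0,0,0.0015,1],[0,0,0.189,0,0,0.0015,1],[0,0,0.189,0,0,0.0015,1],[0,0,0.189,0,0,0.0015,1],[0,0,0.189,0,0,0.0015,1]]]}}

```text
clock: 40.4
eef_pos: [598.6, -233.7, 55.3]
tool_rot: [3.141, 0.0, 1.872]
force: [-1.0, 0.0, 2.3]
width: 45.2
gripper_force: 61.0
```

Request:
{"api": "step_arm", "payload": {"series": [[[0,0,0.189,0,0,0.0015,1],[0,0,0.189,0,0,0.0015,1],[0,0,0.189,0,0,0.0015,1],[0,0,0.189,0,0,0.0015,1],[0,0,0.189,0,0,0.0015,1],[0,0,0.189,0,0,0.0015,1],[0,0,0.189,0,0,0.0015,1],[0,0,0.189,0,0,0.0015,1],[0,0,0.189,0,0,0.0015,1],[0,0,0.189,0,0,0.0015,1],[0,0,0.189,0,0,0.0015,1],[0,0,0.189,0,0,0.0015,1]]]}}

```text
clock: 41.6
eef_pos: [598.5, -233.6, 52.2]
tool_rot: [-3.141, -0.001, 0.091]
force: [-1.5, -1.0, 1.3]
width: 44.7
gripper_force: 60.9
```

Request:
{"api": "step_arm", "payload": {"series": [[[0,0,0.189,0,0,0.001,1],[0,0,0.189,0,0,0.001,1],[0,0,0.189,0,0,0.001,1],[0,0,0.189,0,0,0,1],[0,0,0.189,0,0,0,1],[0,0,0.189,0,0,0,1],[0,0,0.189,0,0,0,1]]]}}

```text
clock: 42.3
eef_pos: [598.8, -233.1, 51.3]
tool_rot: [-3.141, 0.0, -0.946]
force: [0.1, -0.1, -0.8]
width: 44.7
gripper_force: 61.4
```

```bash
python3 - <<'E'
from h import *
s=st();print(s['torque'],s['qpos'].round(2))
E
```

```text
t 42.30 pos [ 598.8 -233.1   51.3] rot [-3.141  0.    -0.946] w 44.7 gf 61.4 F [ 0.1 -0.1 -0.8] q7 -1.31
[-0.15010244  0.02675267  0.52839126] [-0.18  1.09  0.98  1.69 -1.07  1.   -1.31]
```

Request:
{"api": "step_arm", "payload": {"series": [[[0,0,0,0,0,0,0],[0,0,0,0,0,0,0],[0,0,0,0,0,0,0],[0,0,0,0,0,0,0],[0,0,0,0,0,-0.15,0],[0,0,0,0,0,-0.27,0],[0,0,0,0,0,-0.27,0],[0,0,0,0,0,-0.27,0],[0,0,0,0,0,-0.24,0],[0,0,0,0,0,0,0],[0,0,0,0,0,0,0]]]}}

```text
clock: 43.4
eef_pos: [598.5, -233.6, 231.9]
tool_rot: [-3.14, -0.001, -0.942]
force: [-0.2, 0.4, 0.4]
width: 85.5
gripper_force: 0.0
```

```bash
python3 - <<'E'
from h import *
s=st(); print(s['qpos'].round(2))
w=ctrl.get_image('wrist')
g=cv2.cvtColor(w['img'],cv2.COLOR_RGB2HSV); m=((g[...,0]>12)&(g[...,0]<35)&(g[...,1]>90)).astype(np.uint8)
n,l,stt,cc=cv2.connectedComponentsWithStats(m); i=[i for i in range(1,n) if stt[i,4]>100 and np.hypot(*(cc[i]-pix(w,[598,-233,74])[0]))<20]
for j in i: print(stt[j],cc[j],'gold bolt',world(w,cc[j],74))
t=ctrl.get_image('top')
for z in (0,):
    for d in ctrl.recognise(t,'coverA_c'): print(d['centre'],round(d['score'],2),world(t,d['centre'],45).round(0))
print('cov3 top',whitecirc(t,(454,-155),z=41)); print('gauge',[world(t,d['centre'],18).round(0) for d in ctrl.recognise(t,'gauge_c')])
go(454,-157,200,1.2)
E
```

```text
t 43.40 pos [ 598.5 -233.6  231.9] rot [-3.14e+00 -1.00e-03 -9.42e-01] w 85.5 gf 0.0 F [-0.2  0.4  0.4] q7 -1.46
[-0.24  0.89  1.15  1.56 -0.84  1.26 -1.46]
[244 168  26  25 501] [256.36526946 179.57285429] gold bolt [ 598.41439791 -232.93895777   74.        ]
[160.7, 130.6] 0.97 [661. 223.  45.]
thr 106.0 exp r 14.7 ellipse [275.9 193.6] [35.5 38.3]
cov3 top [ 467.38527186 -150.43683126   41.        ]
gauge [array([ 422., -355.,   18.]), array([436., 415.,  18.])]
shift [-0.972  0.478  0.2  ] |rows 4 each [-0.2431  0.1195  0.0501]
turn -2.728 rows 15 each -0.1819
```

Request:
{"api": "step_arm", "payload": {"series": [[[0,0,0,-0.194,0.096,0.04,0],[0,0,0,-0.194,0.096,0.04,0],[0,0,0,-0.194,0.096,0.04,0],[0,0,0,-0.194,0.095,0.04,0],[0,0,0,-0.194,0.095,0.04,0],[0,0,-0.182,0,0,0,0],[0,0,-0.182,0,0,0,0],[0,0,-0.182,0,0,0,0],[0,0,-0.182,0,0,0,0],[0,0,-0.182,0,0,0,0],[0,0,-0.182,0,0,0,0],[0,0,-0.182,0,0,0,0]]]}}

```text
clock: 44.8
eef_pos: [454.3, -157.7, 200.5]
tool_rot: [-3.141, 0.002, 0.064]
force: [0.7, -0.4, -0.7]
width: 85.3
gripper_force: 0.0
```

Request:
{"api": "step_arm", "payload": {"series": [[[0,0,-0.182,0,0,0,0],[0,0,-0.182,0,0,0,0],[0,0,-0.182,0,0,0,0],[0,0,-0.182,0,0,0,0],[0,0,-0.182,0,0,0,0],[0,0,-0.182,0,0,0,0],[0,0,-0.182,0,0,0,0],[0,0,-0.182,0,0,0,0],[0,0,0,0,0,0,0],[0,0,0,0,0,0,0]]]}}

```text
clock: 45.8
eef_pos: [454.5, -158.0, 200.8]
tool_rot: [-3.14, 0.0, 1.197]
force: [0.1, 0.5, -1.0]
width: 85.5
gripper_force: 0.0
```

```bash
python3 - <<'E'
from h import *
s=st(); print(s['qpos'].round(2))
w=ctrl.get_image('wrist')
for d in ctrl.recognise(w,'coverA_c'): print(d['centre'],round(d['score'],2),world(w,d['centre'],45).round(1))
for t in (150,157,165): P=whitecirc(w,(462,-152),thr=t); print(P)
go(P[0],P[1],46)
E
```

```text
t 45.80 pos [ 454.5 -158.   200.8] rot [-3.14   0.     1.197] w 85.5 gf 0.0 F [ 0.1  0.5 -1. ] q7 0.34
[-0.14  0.5   0.6   2.02 -0.41  0.74  0.34]
[377.3, 94.2] 0.3 [ 603.  -118.4   45. ]
thr 150 exp r 42.5 ellipse [261.9 176.2] [78.4 85.4]
[ 460.49899238 -156.85743107   41.        ]
thr 157 exp r 42.5 ellipse [262.1 176.2] [77.5 83.7]
[ 460.66870234 -156.94714383   41.        ]
thr 165 exp r 42.5 ellipse [262.1 176.3] [77.1 82.8]
[ 460.61287941 -157.03229815   41.        ]
shift [0.021 0.036 1.032] |rows 4 each [0.0052 0.009  0.2581]
```

```bash
python3 - <<'E'
from h import *
w=ctrl.get_image('wrist'); I=w['img'].astype(int)
X,Y=460.6,-157
for r in (14,): print('pred top/bot rows cap', pix(w,[[X,Y,41]]), )
a=np.linspace(0,2*np.pi,200); q=pix(w,np.c_[X+47*np.cos(a),Y+47*np.sin(a),0*a+41]); print(q.min(0),q.max(0))
q=pix(w,np.c_[X+14*np.cos(a),Y+14*np.sin(a),0*a+71]); print('knob',q.min(0),q.max(0))
print('rows130-140',I[128:142,262].tolist()); print('rows 205-225',[ (i,I[i,262].tolist()) for i in range(206,226)])
print('knobrows',[(i,int(I[i,262].sum()//3)) for i in range(164,204)])
E
```

```text
pred top/bot rows cap [[261.88583821 176.24357409]]
[220.19627112 133.77290807] [303.57760371 215.26866958]
knob [248.72968332 169.35182634] [276.09730914 195.89622181]
rows130-140 [[149, 152, 151], [150, 153, 152], [150, 152, 152], [149, 152, 152], [148, 150, 150], [142, 144, 144], [131, 131, 129], [123, 120, 118], [131, 129, 128], [154, 154, 155], [172, 175, 176], [179, 181, 183], [180, 182, 184], [179, 182, 184]]
rows 205-225 [(206, [151, 145, 141]), (207, [151, 145, 141]), (208, [151, 144, 139]), (209, [151, 144, 140]), (210, [151, 144, 140]), (211, [151, 144, 140]), (212, [151, 145, 140]), (213, [151, 143, 139]), (214, [151, 145, 140]), (215, [149, 143, 138]), (216, [145, 139, 135]), (217, [130, 127, 124]), (218, [113, 113, 112]), (219, [105, 107, 107]), (220, [103, 104, 105]), (221, [102, 104, 104]), (222, [104, 106, 106]), (223, [103, 104, 103]), (224, [104, 106, 105]), (225, [102, 105, 104])]
knobrows [(164, 182), (165, 177), (166, 162), (167, 130), (168, 86), (169, 61), (170, 59), (171, 73), (172, 112), (173, 151), (174, 174), (175, 181), (176, 183), (177, 182), (178, 182), (179, 182), (180, 182), (181, 182), (182, 182), (183, 182), (184, 182), (185, 182), (186, 182), (187, 182), (188, 183), (189, 182), (190, 182), (191, 180), (192, 174), (193, 165), (194, 155), (195, 160), (196, 171), (197, 179), (198, 181), (199, 181), (200, 181), (201, 181), (202, 179), (203, 171)]
```

The lower part of the cap is in shade, and the true centre row is 177. I'll correct the estimate by −2.5 mm along tool x.

Request:
{"api": "step_arm", "payload": {"series": [[[0,0,0,0.004,0.036,0,0],[0,0,0,0,0,0.25,0],[0,0,0,0,0,0.25,0],[0,0,0,0,0,0.25,0],[0,0,0,0,0,0.175,0],[0,0,0,0,0,0.1,0],[0,0,0,0,0,0,0]]]}}

```text
clock: 46.65
eef_pos: [459.2, -159.1, 45.5]
tool_rot: [-3.138, 0.0, 1.2]
force: [0.1, 0.0, -0.4]
width: 85.4
gripper_force: 0.0
```

Request:
{"api": "step_arm", "payload": {"series": [[[0,0,0,0,0,0,1],[0,0,0,0,0,0,1],[0,0,0,0,0,0,1],[0,0,0,0,0,0,1],[0,0,0,0,0,0,1],[0,0,0,0,0,0,1],[0,0,0,0,0,0,1],[0,0,0,0,0,0,1],[0,0,0,0,0,0,1],[0,0,0,0,0,0,1]]]}}

```text
clock: 47.65
eef_pos: [460.6, -159.3, 48.5]
tool_rot: [3.14, -0.001, 1.201]
force: [-0.3, 1.1, 7.1]
width: 26.2
gripper_force: 58.5
```

Request:
{"api": "step_arm", "payload": {"series": [[[0,0,0,0,0,-0.1,1],[0,0,0,0,0,-0.25,1],[0,0,0,0,0,-0.25,1],[0,0,0,0,0,-0.25,1],[0,0,0,0,0,0,1],[0,0,0,0,0,0,1]]]}}

```text
clock: 48.25
eef_pos: [460.3, -158.8, 175.4]
tool_rot: [3.14, -0.001, 1.202]
force: [-1.1, 0.5, -3.4]
width: 26.2
gripper_force: 59.9
```

```bash
python3 - <<'E'
from h import *
s=st()
go(598.3,-233.3)
E
```

```text
t 48.25 pos [ 460.3 -158.8  175.4] rot [ 3.140e+00 -1.000e-03  1.202e+00] w 26.2 gf 59.9 F [-1.1  0.5 -3.4] q7 0.39
shift [-1.310e-01  1.037e+00  1.000e-03] |rows 4 each [-0.0328  0.2594  0.0003]
```

Request:
{"api": "step_arm", "payload": {"series": [[[0,0,0,-0.026,0.207,0,1],[0,0,0,-0.026,0.207,0,1],[0,0,0,-0.026,0.207,0,1],[0,0,0,-0.026,0.208,0,1],[0,0,0,-0.027,0.208,0,1],[0,0,0,0,0,0,1],[0,0,0,0,0,0,1],[0,0,0,0,0,0,1],[0,0,0,0,0,0,1]]]}}

```text
clock: 49.15
eef_pos: [596.8, -233.1, 174.3]
tool_rot: [-3.139, -0.001, 1.201]
force: [0.2, -0.1, -2.3]
width: 26.1
gripper_force: 60.1
```

```bash
python3 - <<'E'
from h import *
s=st();go(598.3,-233.3,96)
E
```

```text
t 49.15 pos [ 596.8 -233.1  174.3] rot [-3.139e+00 -1.000e-03  1.201e+00] w 26.1 gf 60.1 F [ 0.2 -0.1 -2.3] q7 0.37
shift [0.002 0.011 0.522] |rows 2 each [0.001  0.0053 0.2609]
```

Request:
{"api": "step_arm", "payload": {"series": [[[0,0,0,0,0.004,0.2,1],[0,0,0,0,0,0.2,1],[0,0,0,0,0,0.1,1],[0,0,0,0,0,0,1],[0,0,0,0,0,0.02,1],[0,0,0,0,0,0.02,1],[0,0,0,0,0,0,1],[0,0,0,0,0,0,1]]]}}

```text
clock: 49.95
eef_pos: [599.0, -234.3, 94.7]
tool_rot: [3.14, -0.0, 1.201]
force: [-0.2, 0.4, -1.7]
width: 26.3
gripper_force: 60.4
```

Request:
{"api": "step_arm", "payload": {"series": [[[0,0,0,0,0,0.013,1],[0,0,0,0,0,0.013,1],[0,0,0,0,0,0.008,1],[0,0,0,0,0,0,1],[0,0,0,0,0,0,1]]]}}

```text
clock: 50.45
eef_pos: [598.5, -234.1, 88.8]
tool_rot: [-3.141, 0.0, 1.201]
force: [0.0, -1.0, -2.3]
width: 26.3
gripper_force: 60.5
```

Request:
{"api": "step_arm", "payload": {"series": [[[0,0,0,0,0,0.006,1],[0,0,0,0,0,0.006,1],[0,0,0,0,0,0,1],[0,0,0,0,0,0,1]]]}}

```text
clock: 50.85
eef_pos: [598.6, -234.2, 88.6]
tool_rot: [3.141, -0.001, 1.201]
force: [-2.9, 1.5, 8.7]
width: 26.1
gripper_force: 61.3
```

Cover 3 is seated. I'll release it, look back at it numerically, then go to the gauge.

Request:
{"api": "step_arm", "payload": {"series": [[[0,0,0,0,0,-0.006,0],[0,0,0,0,0,0,0],[0,0,0,0,0,0,0],[0,0,0,0,0,0,0],[0,0,0,0,0,-0.15,0],[0,0,0,0,0,-0.25,0],[0,0,0,0,0,-0.25,0],[0,0,0,0,0,-0.25,0],[0,0,0,0,0,0,0],[0,0,0,0,0,0,0]]]}}

```text
clock: 51.85
eef_pos: [599.0, -234.2, 223.8]
tool_rot: [3.14, -0.0, 1.201]
force: [-0.1, -0.2, -0.8]
width: 85.5
gripper_force: 0.0
```

```bash
python3 - <<'E'
from h import *
s=st()
w=ctrl.get_image('wrist')
X,Y=598.3,-233.4; 
for t in (165,178): print(whitecirc(w,(X,Y),z=81,thr=t))
I=w['img'].astype(int).sum(2)//3; a=np.linspace(0,2*np.pi,200)
for R,z in((47,81),(14,111)):
    q=pix(w,np.c_[X+R*np.cos(a),Y+R*np.sin(a),0*a+z]); print(q.min(0),q.max(0))
c=int(q.mean(0)[0]); print([(i,int(I[i,c])) for i in range(130,240,1)])
go(421,-355,200,1.1)
E
```

```text
t 51.85 pos [ 599.  -234.2  223.8] rot [ 3.14  -0.     1.201] w 85.5 gf 0.0 F [-0.1 -0.2 -0.8] q7 0.34
thr 165 exp r 44.4 ellipse [256.1 180.2] [80.2 87.8]
[ 599.15259337 -231.280692     81.        ]
thr 178 exp r 44.4 ellipse [256.2 180.1] [78.8 86.3]
[ 599.26775308 -231.19404561   81.        ]
[212.1492841  137.70422104] [299.96167405 223.01688927]
[241.5883176  175.69301674] [270.56591899 203.59495593]
[(130, 118), (131, 102), (132, 117), (133, 136), (134, 142), (135, 139), (136, 130), (137, 123), (138, 131), (139, 152), (140, 175), (141, 186), (142, 189), (143, 189), (144, 189), (145, 189), (146, 189), (147, 189), (148, 190), (149, 189), (150, 189), (151, 190), (152, 190), (153, 189), (154, 190), (155, 190), (156, 189), (157, 190), (158, 190), (159, 189), (160, 190), (161, 190), (162, 190), (163, 189), (164, 189), (165, 190), (166, 190), (167, 190), (168, 190), (169, 188), (170, 178), (171, 152), (172, 105), (173, 68), (174, 60), (175, 61), (176, 83), (177, 124), (178, 162), (179, 183), (180, 189), (181, 190), (182, 190), (183, 190), (184, 190), (185, 189), (186, 190), (187, 189), (188, 190), (189, 189), (190, 190), (191, 190), (192, 189), (193, 190), (194, 190), (195, 189), (196, 188), (197, 185), (198, 175), (199, 161), (200, 159), (201, 168), (202, 181), (203, 188), (204, 189), (205, 189), (206, 187), (207, 179), (208, 166), (209, 156), (210, 153), (211, 153), (212, 152), (213, 152), (214, 152), (215, 152), (216, 153), (217, 152), (218, 152), (219, 152), (220, 152), (221, 151), (222, 148), (223, 139), (224, 125), (225, 113), (226, 111), (227, 111), (228, 111), (229, 109), (230, 109), (231, 109), (232, 109), (233, 108), (234, 109), (235, 110), (236, 109), (237, 109), (238, 107), (239, 108)]
shift [-1.181 -0.81   0.15 ] |rows 5 each [-0.2362 -0.1619  0.0299]
turn 0.129 rows 1 each 0.1289
```

Cover 3's edges match the prediction within about 1 px. On to the gauge.

Request:
{"api": "step_arm", "payload": {"series": [[[0,0,0,-0.236,-0.162,0.03,0],[0,0,0,-0.236,-0.162,0.03,0],[0,0,0,-0.236,-0.162,0.03,0],[0,0,0,-0.236,-0.162,0.03,0],[0,0,0,-0.237,-0.162,0.03,0],[0,0,0.129,0,0,0,0],[0,0,0,0,0,0,0],[0,0,0,0,0,0,0],[0,0,0,0,0,0,0]]]}}

```text
clock: 52.8
eef_pos: [422.3, -354.2, 199.8]
tool_rot: [-3.141, -0.001, 1.104]
force: [-0.3, 0.3, -0.3]
width: 85.4
gripper_force: 0.0
```

```bash
python3 - <<'E'
from h import *
s=st(); print(s['qpos'].round(2))
w=ctrl.get_image('wrist')
for d in ctrl.recognise(w,'gauge_c'): print(d['centre'],round(d['score'],2),world(w,d['centre'],20).round(1))
cv2.imwrite('pics/w12.png',w['img'][:,:,::-1])
E
```

```text
t 52.80 pos [ 422.3 -354.2  199.8] rot [-3.141e+00 -1.000e-03  1.104e+00] w 85.4 gf 0.0 F [-0.3  0.3 -0.3] q7 0.62
[ 0.26  0.6   0.61  1.84 -0.44  0.84  0.62]
[256.1, 166.8] 0.72 [ 425.7 -344.5   20. ]
```

View pics/w12.png

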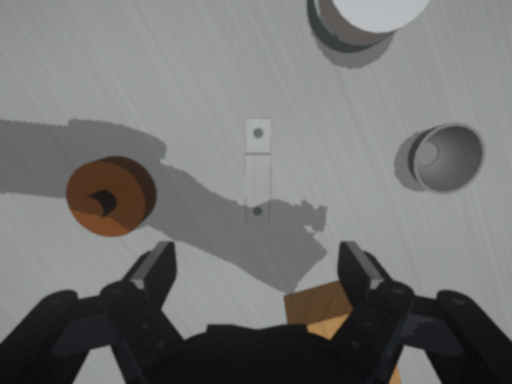

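The gauge lies almost in line with the tool x axis, with its holes at (258,132) and (257.5,211) and its ends at rows 118 and 221.

```bash
python3 - <<'E'
from h import *
w=ctrl.get_image('wrist'); A=world(w,(258,132),16); B=world(w,(257.5,211),16)
print(A,B,np.hypot(*(A-B)[:2]),'ang',np.arctan2(*(A-B)[1::-1])); m=(A+B)/2
print('ends',[world(w,(258,118),16),world(w,(257.5,221),16)]); print(m); go(m[0],m[1],10,np.arctan2(*(A-B)[1::-1]))
t=ctrl.get_image('top'); h=cv2.cvtColor(t['img'],cv2.COLOR_RGB2HSV); k=((h[...,0]>100)&(h[...,0]<125)&(h[...,1]>130)).astype(np.uint8); k[:,:60]=0;k[:,200:]=0
cs,_=cv2.findContours(k,0,1); c=max(cs,key=cv2.contourArea); r=cv2.minAreaRect(c); q=cv2.boxPoints(r); W=np.array([world(t,p,20) for p in q]); print(r,W.round(0),W.mean(0))
E
```

```text
[ 445.77635    -309.94894262   16.        ] [ 401.20526786 -396.94199681   16.        ] 97.74647226465737 ang 1.097315864277222
ends [array([ 452.88577733, -295.85096346,   16.        ]), array([ 395.08152347, -409.07267109,   16.        ])]
[ 423.49080893 -353.44546972   16.        ]
shift [0.011 0.005 1.268] |rows 4 each [0.0028 0.0014 0.317 ]
turn 0.006 rows 1 each 0.0064
((112.6554946899414, 197.38072204589844), (60.783260345458984, 36.48219680786133), 1.1691392660140991) [[385. 467.  20.]
 [503. 472.  20.]
 [503. 278.  20.]
 [386. 275.  20.]] [444.32439154 372.94473426  20.        ]
```

Request:
{"api": "step_arm", "payload": {"series": [[[0,0,0,0.011,0.005,0.2,0],[0,0,0,0,0,0.25,0],[0,0,0,0,0,0.25,0],[0,0,0,0,0,0.25,0],[0,0,0,0,0,0.2,0],[0,0,0,0,0,0.12,0],[0,0,0,0,0,0,0],[0,0,0,0,0,0,0]]]}}

```text
clock: 53.8
eef_pos: [422.9, -354.5, 10.2]
tool_rot: [3.142, 0.0, 1.1]
force: [-1.2, -0.6, 0.3]
width: 85.2
gripper_force: 0.0
```

Request:
{"api": "step_arm", "payload": {"series": [[[0,0,0,0,0,0,1],[0,0,0,0,0,0,1],[0,0,0,0,0,0,1],[0,0,0,0,0,0,1],[0,0,0,0,0,0,1],[0,0,0,0,0,0,1],[0,0,0,0,0,0,1],[0,0,0,0,0,0,1],[0,0,0,0,0,0,1],[0,0,0,0,0,0,1]]]}}

```text
clock: 54.8
eef_pos: [423.2, -354.5, 10.8]
tool_rot: [3.14, -0.0, 1.1]
force: [0.2, 0.4, 5.9]
width: 28.9
gripper_force: 61.6
```

```bash
python3 - <<'E'
from h import *
st()
E
```

```text
t 54.80 pos [ 423.2 -354.5   10.8] rot [ 3.14 -0.    1.1 ] w 28.9 gf 61.6 F [0.2 0.4 5.9] q7 0.80
```

Request:
{"api": "step_arm", "payload": {"series": [[[0,0,0,0,0,-0.1,1],[0,0,0,0,0,-0.25,1],[0,0,0,0,0,-0.25,1],[0,0,0,0,0,-0.25,1],[0,0,0,0,0,-0.25,1],[0,0,0,0,0,-0.2,1],[0,0,0,0,0,0,1],[0,0,0,0,0,0,1]]]}}

```text
clock: 55.6
eef_pos: [422.6, -353.5, 204.5]
tool_rot: [-3.141, -0.001, 1.1]
force: [-0.3, 0.8, -4.3]
width: 28.8
gripper_force: 60.5
```

```bash
python3 - <<'E'
from h import *
st();go(444,373,200,1.58)
E
```

```text
t 55.60 pos [ 422.6 -353.5  204.5] rot [-3.141e+00 -1.000e-03  1.100e+00] w 28.8 gf 60.5 F [-0.3  0.8 -4.3] q7 0.62
shift [ 4.381 -2.068  0.035] |rows 16 each [ 0.2738 -0.1293  0.0022]
turn -0.611 rows 4 each -0.1527
```

Request:
{"api": "step_arm", "payload": {"series": [[[0,0,0,0.243,-0.115,0,1],[0,0,0,0.243,-0.115,0,1],[0,0,0,0.243,-0.115,0,1],[0,0,0,0.243,-0.115,0,1],[0,0,0,0.243,-0.115,0,1],[0,0,0,0.243,-0.115,0,1],[0,0,0,0.243,-0.115,0,1],[0,0,0,0.243,-0.115,0,1],[0,0,0,0.243,-0.115,0,1]]]}}

```text
clock: 56.5
eef_pos: [431.4, 10.3, 203.3]
tool_rot: [-3.138, 0.002, 1.1]
force: [1.3, -0.2, -4.3]
width: 28.3
gripper_force: 60.6
```

Request:
{"api": "step_arm", "payload": {"series": [[[0,0,0,0.243,-0.115,0,1],[0,0,0,0.243,-0.115,0,1],[0,0,0,0.243,-0.115,0,1],[0,0,0,0.243,-0.115,0,1],[0,0,0,0.243,-0.115,0,1],[0,0,0,0.243,-0.115,0,1],[0,0,0,0.243,-0.115,0,1],[0,0,0,0.243,-0.115,0,1],[0,0,0,0.243,-0.115,0,1]]]}}

```text
clock: 57.4
eef_pos: [442.0, 372.2, 202.3]
tool_rot: [-3.14, 0.005, 1.1]
force: [0.7, -0.1, -3.1]
width: 28.7
gripper_force: 60.5
```

Request:
{"api": "step_arm", "payload": {"series": [[[0,0,-0.153,0,0,0,1],[0,0,-0.153,0,0,0,1],[0,0,-0.153,0,0,0,1],[0,0,-0.153,0,0,0,1],[0,0,0,0,0,0,1],[0,0,0,0,0,0,1],[0,0,0,0,0,0,1]]]}}

```text
clock: 58.1
eef_pos: [443.3, 370.9, 204.0]
tool_rot: [-3.14, 0.001, 1.578]
force: [-0.3, -0.7, -4.3]
width: 28.8
gripper_force: 60.6
```

```bash
python3 - <<'E'
from h import *
st();go(444,373,17)
t=ctrl.get_image('wrist'); h=cv2.cvtColor(t['img'],cv2.COLOR_RGB2HSV); k=((h[...,0]>100)&(h[...,0]<125)&(h[...,1]>130)).astype(np.uint8)
ys,xs=np.nonzero(k); print('blue bbox',xs.min(),xs.max(),ys.min(),ys.max()); 
q=pix(t,[[444-60,373-95,20],[444+60,373-95,20],[444+60,373+95,20],[444-60,373+95,20]]); print(q.round(0))
E
```

```text
t 58.10 pos [443.3 370.9 204. ] rot [-3.140e+00  1.000e-03  1.578e+00] w 28.8 gf 60.6 F [-0.3 -0.7 -4.3] q7 -0.34
shift [0.016 0.006 1.247] |rows 4 each [0.0039 0.0016 0.3117]
blue bbox 208 511 77 383
[[212. 243.]
 [303. 244.]
 [312.  90.]
 [205.  89.]]
```

Request:
{"api": "step_arm", "payload": {"series": [[[0,0,0,0.016,0.006,0.2,1],[0,0,0,0,0,0.25,1],[0,0,0,0,0,0.25,1],[0,0,0,0,0,0.25,1],[0,0,0,0,0,0.15,1],[0,0,0,0,0,0.1,1],[0,0,0,0,0,0.03,1],[0,0,0,0,0,0,1],[0,0,0,0,0,0,1]]]}}

```text
clock: 59.05
eef_pos: [445.6, 374.3, 21.6]
tool_rot: [3.14, -0.001, 1.58]
force: [0.6, -0.4, -3.3]
width: 28.8
gripper_force: 60.5
```

Request:
{"api": "step_arm", "payload": {"series": [[[0,0,0,0,0,0.008,1],[0,0,0,0,0,0.006,1],[0,0,0,0,0,0,1],[0,0,0,0,0,0,1]]]}}

```text
clock: 59.45
eef_pos: [444.7, 373.9, 18.6]
tool_rot: [3.141, -0.0, 1.581]
force: [0.1, -0.8, -3.8]
width: 28.8
gripper_force: 60.5
```

Request:
{"api": "step_arm", "payload": {"series": [[[0,0,0,0,0,0.008,1],[0,0,0,0,0,0.007,1],[0,0,0,0,0,0,1],[0,0,0,0,0,0,1]]]}}

```text
clock: 59.85
eef_pos: [444.6, 373.7, 16.0]
tool_rot: [-3.141, 0.0, 1.58]
force: [-0.8, -0.3, -3.2]
width: 28.3
gripper_force: 60.7
```

Request:
{"api": "step_arm", "payload": {"series": [[[0,0,0,0,0,0.006,1],[0,0,0,0,0,0,1],[0,0,0,0,0,0,1]]]}}

```text
clock: 60.15
eef_pos: [444.7, 373.7, 15.9]
tool_rot: [-3.142, -0.0, 1.58]
force: [-2.7, -1.3, 6.1]
width: 28.6
gripper_force: 61.6
```

The gauge rests on the tray floor. I'll half open so the fingers clear the walls, then rise.

Request:
{"api": "step_arm", "payload": {"series": [[[0,0,0,0,0,0,0.5],[0,0,0,0,0,0,0.5],[0,0,0,0,0,0,0.5],[0,0,0,0,0,-0.1,0.5],[0,0,0,0,0,-0.25,0.5],[0,0,0,0,0,-0.25,0.5],[0,0,0,0,0,-0.25,0],[0,0,0,0,0,-0.25,0],[0,0,0,0,0,-0.2,0],[0,0,0,0,0,0,0],[0,0,0,0,0,0,0]]]}}

```text
clock: 61.25
eef_pos: [444.7, 374.0, 211.5]
tool_rot: [3.14, -0.002, 1.58]
force: [0.2, -0.3, -0.8]
width: 85.3
gripper_force: 0.0
```

```bash
python3 - <<'E'
from h import *
st(); t=ctrl.get_image('wrist')
for d in ctrl.recognise(t,'gauge_c'): print(d['centre'],round(d['score'],2),world(t,d['centre'],25).round(1))
for d in ctrl.recognise(t,'tray'): print('tray',d['centre'],round(d['score'],2),world(t,d['centre'],5).round(1))
h=cv2.cvtColor(t['img'],cv2.COLOR_RGB2HSV); k=((h[...,0]>100)&(h[...,0]<125)&(h[...,1]>110)).astype(np.uint8); n,l,s,c=cv2.connectedComponentsWithStats(k); print(s[s[:,4]>300],c[s[:,4]>300])
g=((h[...,1]<60)).astype(np.uint8); x,y=pix(t,[444,373,25])[0].astype(int); q=g.copy(); n,l,s,c=cv2.connectedComponentsWithStats(q); i=l[y,x]; print('gauge blob',s[i],c[i]); print(cv2.minAreaRect(np.argwhere(l==i)[:,::-1].astype(np.float32)))
print(pix(t,[[444-60,373-95,20],[444+60,373-95,20],[444+60,373+95,20],[444-60,373+95,20]]).round(0).tolist())
t=ctrl.get_image('top')
for X,Y in((645,221),(622,0),(598.3,-233.4)): print(whitecirc(t,(X,Y),z=81,thr=140).round(0))
E
```

```text
t 61.25 pos [444.7 374.  211.5] rot [ 3.14e+00 -2.00e-03  1.58e+00] w 85.3 gf 0.0 F [ 0.2 -0.3 -0.8] q7 -0.34
[253.3, 168.4] 0.85 [440.3 381.2  25. ]
tray [267.5, 159.9] 0.81 [458.2 388.5   5. ]
[[     0      0    512    384 181048]
 [   435     82     77     89   3422]
 [   208     91    103    150  11742]
 [   377     96     24     50    323]] [[251.05619504 194.72233883]
 [465.19579193 123.65897136]
 [258.94941237 162.50749446]
 [384.3993808  119.6749226 ]]
gauge blob [ 244  119   25  102 2425] [256.34474227 168.69814433]
((256.0, 169.5), (101.0, 24.0), 90.0)
[[211.0, 243.0], [300.0, 244.0], [309.0, 94.0], [205.0, 93.0]]
thr 140 exp r 14.8 ellipse [159.6 133.1] [28.7 29.5]
[644. 218.  81.]
thr 140 exp r 14.9 ellipse [230.2 142.2] [28.6 29.2]
[621.  -2.  81.]
thr 140 exp r 14.9 ellipse [304.9 151.8] [28.7 29.3]
[ 597. -235.   81.]
```

The gauge blob lies well inside the tray, and all three covers sit where placed, so I'm handing in.

```bash
python3 -c "
from cell import ctrl
print(ctrl.finish_job())"
```

```text
the job is handed in; nothing more can be done
None
```

I handed the job in at about 61 s of robot time: all three jam nuts are home, a white cover sits level on each unit and the gauge lies flat in the blue tray; the hand-in gave no verdict.

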